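# Sort the shoe shine kit on the chair seat

### The job

Sort the shoe shine kit: lay the two narrow edge brushes flat in the shallow metal tray, bristles down, and put the middle-sized and the smallest black tin right way up on the floor of the tray under the footrest's footplate, the middle-sized tin in the half on the side where the steel spring clip sits and the smallest in the other half. The broadest black tin and everything else must stay where they are.

Things in the scene. Friction and masses are not known exactly. Their poses are not given: they have to be found in the camera images.
- tin_large: middle-sized of the three round black lidded polish tins: 60 mm across, 26 mm high, one to be put away; origin at the centre of its underside, z up
- tin_small: smallest of the three round black polish tins: 46 mm across, 24 mm high, one to be put away; origin at the centre of its underside, z up
- brush_a: narrow wooden edge brush, 116 long (own x) x 20 wide x 26 high: light wooden bar 12 high over a dark bristle block 84 x 18 x 14; starts on the footplate of the footrest; origin at the centre of its underside (bristles down), z up
- brush_b: second edge brush, same as brush_a; starts on the chair seat
- footrest: wooden shoe shine footrest, fixed. On its robot side a low tray: floor 12 mm above the seat, inner 84 (own x) x 210 (own y), lips 10 thick, their tops 24 above the seat. Above it hangs a footplate. Origin under the tray's centre at seat level; own x away from the robot, y to its left, z up
- plate_edge (a point): middle of the lower front edge of the footrest's flat footplate, 165 mm above the seat, over the tray (own x -15 of the footrest). From this edge the plate runs 90 back (to own x +75) and 110 to each side, 16 thick, with a black sole pad 86 x 80 on it (pad top 189). Open in front and at the sides; two 22 mm posts at own x +62, y +-101
- brush_tray: shallow bare metal tray, fixed, 176 (own x) x 130 (own y) x 14 high, walls and floor 3 thick; origin at the centre of its underside, z up
- clip: stainless steel spring clip fixed on the far rim of the chair seat, 34 wide (own y), 50 high, left or right of the middle; origin at the centre of its foot on the rim
- peg: wooden clothes peg fixed upright on the far rim on the other side, 60 high; origin at its foot; stays
- tin_broad: broadest round black tin, 80 mm across, 32 high, loose bystander among the task's things; origin at the centre of its underside
- kit_box: closed plywood box 164 (own x) x 114 (own y) x 52 high, loose bystander across from the brush tray; origin at the centre of its underside
- shine_brush: big dark shine brush 120 (own x) x 50 (own y) x 46 high, loose bystander beside the footrest; origin at the centre of its underside
- heel_block: black rubber heel 96 (own x, from -35 to +61) x 62 (own y) x 22 high, loose bystander on the other side of the footrest; origin under its square part
- bottle: closed amber bottle 44 across, 110 high, loose bystander at a far corner of the seat; origin at the centre of its underside
- mug: white cup without handle, 72 across, 85 high, loose bystander at the other far corner; origin at the centre of its underside
Things that resemble listed ones, but are neither listed nor needed, are in the scene too. Leave any green or pink look-alike of the tin_small alone.

How it is judged:
At the end, for the whole second after the job is handed in: Both tins stand level (0.12 rad) on the footrest tray's floor (underside 6-18 mm up), tin_large's centre in the clip's half, tin_small's in the other; both brushes lie level, bristles down, on brush_tray's floor (underside under 9 mm above its base); all at rest (under 0.02 m/s) (z of tin_large in the frame of footrest between 0.006 and 0.018 m and angle between each of tin_large, tin_small, brush_a, brush_b's own z axis and vertical below 0.12 rad and linear speed of each of tin_large, tin_small, brush_a, brush_b below 0.02 m/s and x of tin_large in the frame of footrest between -0.03 and 0.03 m and y of tin_large in the frame of footrest between -0.1 and 0.1 m and z of tin_small in the frame of footrest between 0.006 and 0.018 m and x of tin_small in the frame of footrest between -0.03 and 0.03 m and y of tin_small in the frame of footrest between -0.1 and 0.1 m and ((y of each of clip, tin_large in the frame of footrest above 0 m and y of tin_small in the frame of footrest below 0 m) or (y of each of clip, tin_large in the frame of footrest below 0 m and y of tin_small in the frame of footrest above 0 m)) and z of brush_a in the frame of brush_tray between -0.002 and 0.009 m and x of brush_a in the frame of brush_tray between -0.06 and 0.06 m and y of brush_a in the frame of brush_tray between -0.06 and 0.06 m and z of brush_b in the frame of brush_tray between -0.002 and 0.009 m and x of brush_b in the frame of brush_tray between -0.06 and 0.06 m and y of brush_b in the frame of brush_tray between -0.06 and 0.06 m); the robot touches nothing.
It fails at once if a bystander (broad tin, kit box, shine brush, heel, bottle or cup) is moved more than 30 mm (distance of any of tin_broad, kit_box, shine_brush, heel_block, bottle, mug from where it was at the start of the episode above 0.03 m).
It also fails if it takes over 72 s, if anything falls off the work surface, if the arm or the gripper's body presses on something with over 40 N, if the wrist force passes 120 N, or if a joint passes its speed limit or range.

### The arm

A 6-joint arm with a two-finger parallel gripper is mounted at the origin on the work surface. World frame = base frame: x ahead of the robot, y to its left, z up, the work surface at z = 0. Lengths are in m, angles in rad, forces in N, time in s.
With the tool pointing down it reaches from about 0.35 to 0.975 m from the base axis. Payload 4.9 kg.
Tool frame: the origin (TCP) lies on the centre line of the jaws, within the pads' length; the fingertips stand 19 mm ahead of it and the grasp point (between the pads) is the TCP; z points along the fingers, y is the line along which they close (so a half turn about z gives the same grasp; the last joint's range is limited). The gripper opens to 85 mm and grips with 20 to 120 N. Pads are 22 mm wide; open, the fingers measure 114 mm over their backs; the gripper's body (76 mm by 85 mm) begins 54 mm behind the grasp point. The pads swing forward as they close: fully open they stand 13 mm farther back than shut.
Start: joints at [1.102, 0.053, 1.613, -0, 1.476, -0.119], TCP at [0.214, 0.587, 0.219] pointing down, gripper open.
Joint ranges: [-3.01, 3.01], [-1.01, 2.22], [0.06, 2.58], [-1.02, 4.17], [0.09, 2.62], [-3.14, 3.14]. Speed limits (rad/s): [2.57, 2.57, 3.14, 3.14, 3.14, 3.14].

### API

Orientations are given as a unit quaternion [w, x, y, z].
In Python, from plant import state, grab_frame, ticket, spotter gives the robot as it stands.
- The arm moves only by the tool apply_moves, never from a script. Its argument "series" is a list of rows, each an object of numbers: "jaw": the closure, from 0 (fully open) to 1 (shut); "dx", "dy", "dz": the shift along the tool's x, y, z in mm; "turn": the turn about the tool's z in rad. A call has 1 to 5 rows; each row is the pose to reach, as a shift and turn from the pose commanded when the call began, along the tool's axes at that moment; what a row does not reach only later rows make up. A row lasts 1/12 s, in which the tool goes at most 41.7 mm and 7.16 degrees, less where a joint would pass 70% of its speed; a pose out of reach is approached as far as the arm can. A call with a gripper value outside its range is refused whole. The fingers move at their own pace and stop on an object; the grip force is fixed at half the most. Time passes only in rows, so rows that repeat a pose let the fingers close. It gives the time, the measured TCP pose, the force, the opening and the grip force at its end, in the units of the state.
- state(): the state, without advancing time (a new reading comes with each control period).
- grab_frame(name): name is "side" or "top"; returns a dict with "pixels" (384x512x3 uint8, red, green, blue), "mtx" (3x3 intrinsics, pixels), "camera_from_world" (4x4, takes a point from world to camera coordinates). Camera axes: x right, y down, z forward; pixel columns grow to the right and rows downward; lengths in m; the calibration is good to about 2 mm. A picture is of the moment at which its call begins. There is no depth.
- ticket.job_done(): hands the job in; it is judged then, once.
Trained networks look in a picture, given as the dict that the camera call returned (one of the last four; its "shot" number tells which), for a name from the list of things; names that differ only in an ending like _2 or _b are one class to them, and where a whole thing is asked for, a point or a joint stands for the part that bears it (a point fixed in the world has none). Each returns a list of dicts, best first, with "conf" (0 to 1); they miss things now and then, are a little off and sometimes report something else, mostly with a low value. They report only what shows in the picture. A call takes as long as a camera call. They do not tell look-alikes from the thing itself.
- spotter.outline_of(picture, target): "region" (384x512 bool, what is visible of it) and "extent" ([left, top, right, bottom] in pixels, round what is visible of it).
The state is a dict: "time": time; "joint_pos": joint angles; "joint_vel": joint speeds; "joint_efforts": joint torques, N m; "tool_pos": TCP position; "tool_rot": TCP orientation; "contact_force": force on the tool from outside, world axes, zero at the start; "ft_torque": the same for the moment, N m; "gripper_width": opening from 0.0 (shut) to 1.0 (fully open); "grasp_force": force on a finger pad.
Only numpy, scipy, OpenCV 4.12 (cv2) and the standard library are available. Lean on these libraries where they do the work, as an engineer would, in place of code of your own. Each camera call takes 0.05 s, during which the arm holds its last target. There are 200 camera calls.

## Working session

There is one attempt and no reset: what is moved stays moved. The work goes in short steps, Python scripts to look and compute and a tool call to move; the robot and the scene stay as the last step left them, time stands still between calls to the robot, and variables do not carry over. Pictures are saved under pics/ and viewed, at most 10 in all, crops included, and the job is handed in when it is done.

Besides the shell and the picture viewer there is one more tool, called after "Emit:" in YAML: its name, and indented under it one key for each argument. apply_moves: Moves the arm, as the interface text tells. Its arguments: {"type":"object","properties":{"series":{"type":"array","items":{"type":"object","properties":{"jaw":{"type":"number"},"dx":{"type":"number"},"dy":{"type":"number"},"dz":{"type":"number"},"turn":{"type":"number"}}}}},"required":["series"]}

```bash
mkdir -p pics; ls
python3 - <<'E'
from plant import state, grab_frame
import cv2,numpy as np
for n in ("top","side"):
    f=grab_frame(n); print(n,np.round(f["mtx"],1).tolist(),np.round(f["camera_from_world"],4).tolist())
    im=cv2.resize(f["pixels"][:,:,::-1],(800,600),interpolation=cv2.INTER_CUBIC); cv2.imwrite(f"pics/{n}0.png",im)
    np.savez(f"{n}0.npz",**{k:f[k] for k in("pixels","mtx","camera_from_world")})
print(state())
E
```

```text
pics
top [[382.8, 0.0, 250.6], [0.0, 382.8, 201.9], [0.0, 0.0, 1.0]] [[0.0141, -0.9999, 0.0037, -0.0143], [-0.9988, -0.0142, -0.0472, 0.5574], [0.0473, -0.003, -0.9989, 1.1376], [0.0, 0.0, 0.0, 1.0]]
side [[407.3, 0.0, 255.4], [0.0, 407.3, 191.1], [0.0, 0.0, 1.0]] [[-0.744, -0.668, 0.015, 0.4161], [-0.4949, 0.5359, -0.684, 0.3637], [0.4488, -0.5164, -0.7293, 0.7695], [0.0, 0.0, 0.0, 1.0]]
{'time': 0.1, 'joint_pos': array([ 1.10196387e+00,  5.33120964e-02,  1.61417186e+00,  2.02853804e-06,
        1.47596721e+00, -1.19015842e-01]), 'joint_vel': array([-9.57954992e-04, -2.76980789e-03, -2.85299817e-03, -2.89805685e-04,
       -8.36390656e-04,  7.74726102e-05]), 'joint_efforts': array([ 9.23345215e-04, -3.94898486e+01, -3.71366215e+01, -2.70225208e-06,
        3.90272849e-03,  1.98830162e-05]), 'tool_pos': array([0.21394589, 0.58661916, 0.21746373]), 'tool_rot': array([-2.70181716e-04,  1.74017867e-01,  9.84742057e-01, -8.89112941e-04]), 'contact_force': array([-0.66878009, -0.1117777 ,  0.20766826]), 'ft_torque': array([ 0.02009648,  0.02567391, -0.05915423]), 'grasp_force': 0.0, 'gripper_width': 0.9985203798851251}
```

View pics/top0.png

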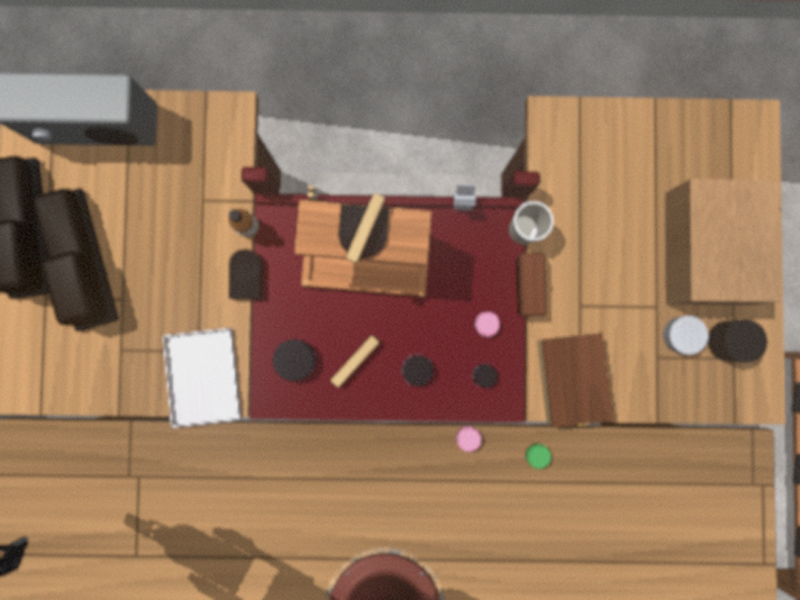

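View pics/side0.png

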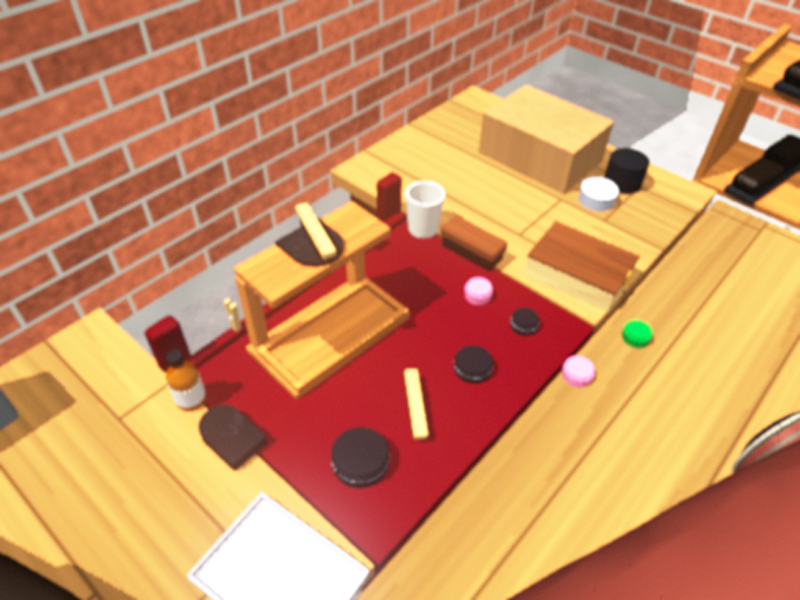

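The top view shows these (800x600 pixels):
- Broad tin at (295,360).
- brush_b at (355,362), and brush_a on the footplate at (366,228).
- Middle tin at (418,370) and small black tin at (485,376).
- Look-alikes: pink at (487,323) and (469,440), green at (539,456), black pot at (738,341).
- Clip at (465,196), on the right (-y), and peg at (313,190).
- Metal tray at (202,378).

So tin_large goes in the -y half and tin_small in the +y half.

```bash
cat > h.py <<'E'
import numpy as np, cv2
def proj(f,P):
    P=np.atleast_2d(P); T=f["camera_from_world"]; c=P@T[:3,:3].T+T[:3,3]
    q=c@f["mtx"].T; return q[:,:2]/q[:,2:]
def onz(f,uv,z):
    T=f["camera_from_world"]; R=T[:3,:3]; C=-R.T@T[:3,3]
    d=R.T@np.linalg.inv(f["mtx"])@np.array([uv[0],uv[1],1.]); return C+d*(z-C[2])/d[2]
def tri(ft,ut,fs,us):
    P=cv2.triangulatePoints(ft["mtx"]@ft["camera_from_world"][:3],fs["mtx"]@fs["camera_from_world"][:3],np.array(ut,float).reshape(2,1),np.array(us,float).reshape(2,1))
    return (P[:3]/P[3]).ravel()
E
python3 - <<'E'
from plant import grab_frame,spotter
from h import *
t=grab_frame("top");s=grab_frame("side")
out={}
for n in "tin_large tin_small tin_broad brush_a footrest brush_tray clip peg kit_box shine_brush heel_block bottle mug".split():
    L=[]
    for nm,f in(("t",t),("s",s)):
        for k,d in enumerate(spotter.outline_of(f,n)[:5]):
            if d["conf"]<.3: continue
            r=d["region"]; out[f"{n}_{nm}{k}"]=r
            ys,xs=np.nonzero(r); L.append((nm,xs,ys))
            rc=cv2.minAreaRect(np.c_[xs,ys].astype(np.float32))
            w="" if nm=="s" else np.round(onz(f,rc[0],.02)[:2],3)
            print(n,nm,k,round(d["conf"],2),"c",round(xs.mean(),1),round(ys.mean(),1),"rect",np.round(rc[1],1),round(rc[2]),w)
np.savez("masks.npz",**out)
E
python3 - <<'E'
import numpy as np,cv2
f=np.load("top0.npz")["pixels"][:,:,::-1]
cv2.imwrite("pics/crop1.png",cv2.resize(f[110:275,150:360],None,fx=3.6,fy=3.6,interpolation=cv2.INTER_CUBIC))
E
```

```text
tin_large t 0 0.65 c 266.7 236.2 rect [19. 20.] 90 [ 0.455 -0.057]
tin_large s 0 0.7 c 303.0 233.1 rect [22. 23.] 90 
tin_small t 0 0.68 c 311.1 206.6 rect [14.8 14.8] 45 [ 0.546 -0.187]
tin_small t 1 0.6 c 309.5 240.0 rect [14. 15.] 90 [ 0.446 -0.183]
tin_small t 2 0.6 c 299.5 280.1 rect [15.6 14.8] 45 [ 0.329 -0.154]
tin_small t 3 0.5 c 343.5 290.7 rect [16. 15.] 90 [ 0.297 -0.285]
tin_small s 0 0.67 c 369.3 237.8 rect [18. 20.] 90 
tin_small s 1 0.66 c 335.2 205.3 rect [18. 18.] 90 
tin_small s 2 0.65 c 306.3 186.6 rect [17. 15.] 90 
tin_small s 3 0.46 c 265.3 257.8 rect [42.9  8.1] 82 
tin_broad t 0 0.82 c 187.5 229.8 rect [26.2 26.2] 45 [0.471 0.18 ]
tin_broad s 0 0.95 c 230.6 292.6 rect [40. 37.] 90 
tin_broad s 1 0.53 c 335.8 205.6 rect [15. 16.] 90 
tin_broad s 2 0.39 c 302.7 155.4 rect [42.4 22. ] 29 
brush_a t 0 0.9 c 233.2 145.3 rect [ 8.9 46.7] 24 [0.728 0.048]
brush_a t 1 0.56 c 226.5 230.5 rect [ 7.8 38.9] 45 [0.471 0.066]
brush_a s 0 0.81 c 201.1 148.5 rect [39.1 11.8] 60 
brush_a s 1 0.74 c 265.7 258.4 rect [44.2  9.4] 81 
footrest t 0 0.57 c 232.0 158.6 rect [85.4 56
[... 409 characters left out ...]
kit_box t 0 0.72 c 367.2 242.6 rect [56.9 42.5] 83 [ 0.441 -0.356]
kit_box s 0 0.71 c 371.7 169.9 rect [65.6 43.2] 25 
kit_box s 1 0.37 c 202.5 193.0 rect [ 91.8 117.9] 56 
shine_brush t 0 0.56 c 339.9 181.3 rect [41.2 19.7] 87 [ 0.625 -0.273]
shine_brush s 0 0.59 c 302.5 155.8 rect [41.3 21.6] 29 
shine_brush s 1 0.34 c 202.6 192.7 rect [ 91.5 117.9] 56 
heel_block t 0 0.88 c 156.4 175.5 rect [31. 21.] 90 [0.635 0.277]
heel_block s 0 0.65 c 147.3 278.6 rect [41.7 31.8] 45 
bottle t 0 0.51 c 155.5 141.6 rect [21.4 14.7] 34 [0.735 0.282]
bottle s 0 0.67 c 117.9 245.2 rect [38.9 19.2] 63 
mug t 0 0.8 c 339.6 142.3 rect [24.  29.7] 45 [ 0.74  -0.272]
mug s 0 0.59 c 271.1 133.5 rect [35. 23.] 90
```

View pics/crop1.png

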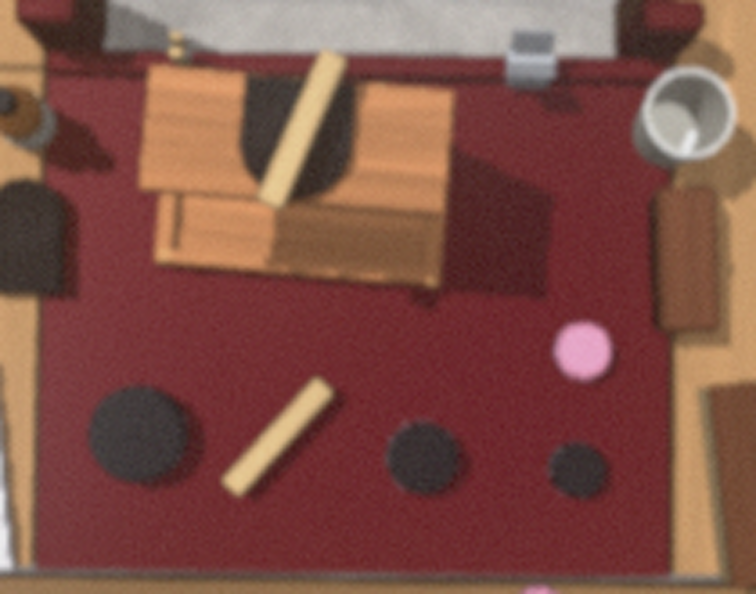

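The crop shows the black middle tin at (424,457) and the small black tin at (578,470). Brush_b runs from (233,488) to (320,388). The pink look-alike at (583,350) is clearly separate.

Candidates for tin_small in the top view:
- Black at (485,376): chosen by colour and size.
- Pink at (487,323) and (469,440).
- Green at (539,456).

Next I fit poses to both views.

```bash
cat >> h.py <<'E'
from scipy.optimize import least_squares
def cyl(d,h): 
    a=np.linspace(0,2*np.pi,40); return np.vstack([np.c_[d/2*np.cos(a),d/2*np.sin(a),0*a+z] for z in(0,h)])
def box(l,w,z0,z1): return np.array([[x,y,z] for x in(-l/2,l/2) for y in(-w/2,w/2) for z in(z0,z1)])
BR=np.vstack([box(.116,.020,.014,.026),box(.084,.018,0,.014)])
def hullm(pts):
    m=cv2.moments(cv2.convexHull(pts.astype(np.float32))); return m
def feat(m,sh):
    c=[m["m10"]/m["m00"],m["m01"]/m["m00"]]; return np.array(c+([m[k]/m["m00"]/8 for k in("mu20","mu11","mu02")] if sh else []))
def place(M,p):
    c,s=np.cos(p[3]),np.sin(p[3]); return M@np.array([[c,-s,0],[s,c,0],[0,0,1]]).T+p[:3]
def fit(M,obs,p0,sh=True,zfix=None):
    F=[(f,feat(cv2.moments(r.astype(np.uint8),True),sh)) for f,r in obs]
    def full(q):
        p=np.array(p0,float); idx=[0,1]+([2] if zfix is None else [])+([3] if sh else [])
        p[idx]=q
        if zfix is not None: p[2]=zfix
        return p
    idx=[0,1]+([2] if zfix is None else [])+([3] if sh else [])
    g=lambda q: np.concatenate([feat(hullm(proj(f,place(M,full(q)))),sh)-o for f,o in F])
    r=least_squares(g,np.array(p0,float)[idx],diff_step=1e-3,x_scale=[.01]*len(idx)); return full(r.x),np.round(r.fun,1)
E
python3 - <<'E'
from h import *
t=dict(np.load("top0.npz"));s=dict(np.load("side0.npz"));m=np.load("masks.npz")
for n,M,a,b,p0,sh in [("large",cyl(.06,.026),"tin_large_t0","tin_large_s0",[.455,-.057,0,0],0),("small",cyl(.046,.024),"tin_small_t1","tin_small_s1",[.446,-.183,0,0],0),
 ("broad",cyl(.08,.032),"tin_broad_t0","tin_broad_s0",[.471,.18,0,0],0),
 ("brush_b",BR,"brush_a_t1","brush_a_s1",[.471,.066,0,-.8],1),("brush_a",BR,"brush_a_t0","brush_a_s0",[.70,.048,.19,-.4],1),
 ("tray",box(.176,.13,0,.014),"brush_tray_t0","brush_tray_s0",[.44,.35,0,0.1],1),
 ("heel",box(.096,.062,0,.022),"heel_block_t0","heel_block_s0",[.63,.28,0,0.],1),
 ("shine",box(.12,.05,0,.046),"shine_brush_t0","shine_brush_s0",[.62,-.27,0,0.],1),
 ("kit",box(.164,.114,0,.052),"kit_box_t0","kit_box_s0",[.44,-.35,0,0.],1),
 ("mug",cyl(.072,.085),"mug_t0","mug_s0",[.74,-.27,0,0],0)]:
    p,r=fit(M,[(t,m[a]),(s,m[b])],p0,sh); print(n,np.round(p,3),r.tolist())
k=1/3.6; c=lambda u,v:(u*k+150,v*k+110)
S=lambda u,v:(u*.64,v*.64)
obs=[(t,c(155,264),(-.052,.115,.024)),(t,c(437,286),(-.052,-.115,.024)),(t,c(140,188),(-.015,.11,.181)),(t,c(443,213),(-.015,-.11,.181)),(t,c(150,68),(.075,.11,.181)),(t,c(455,90),(.075,-.11,.181)),
(s,S(297,388),(-.052,.115,.024)),(s,S(408,315),(-.052,-.115,.024)),(s,S(250,348),(.052,.115,.024))]
g=lambda q:np.concatenate([(proj(f,place(np.array([X]),q))[0]-o) for f,o,X in obs])
r=least_squares(g,[.66,.06,0,0]);print("footrest",np.round(r.x,3),np.round(r.fun,1).tolist())
E
```

```text
large [ 0.455 -0.056 -0.004  0.   ] [0.2, 0.3, -0.3, -0.0]
small [ 0.446 -0.184 -0.001  0.   ] [-0.1, -0.1, 0.1, 0.0]
broad [ 0.471  0.18  -0.003  0.   ] [0.2, 0.3, -0.3, -0.0]
brush_b [ 0.472  0.063 -0.003 -0.726] [0.4, -0.2, 0.2, -0.4, 0.5, -0.1, 0.1, 0.1, 0.3, 1.7]
brush_a [ 0.691  0.04   0.187 -0.401] [0.0, -0.0, 0.0, 0.1, -0.4, -0.0, -0.0, 0.4, 0.5, 0.6]
tray [ 0.455  0.344 -0.009  0.557] [5.7, -6.6, 3.2, 5.2, -5.1, 1.0, 0.2, -2.9, -4.4, 19.8]
heel [ 0.634  0.278 -0.005 -0.   ] [0.7, -0.3, 1.0, -0.0, 1.1, -0.2, 0.3, 1.7, 0.7, 1.3]
shine [ 0.624 -0.276 -0.011  0.   ] [0.5, -0.5, 0.4, -0.6, 0.7, -0.0, 0.6, 2.9, 0.8, 1.5]
kit [ 0.444 -0.355 -0.006 -0.   ] [0.5, -0.5, 1.1, -1.3, 1.0, -0.1, 0.4, 0.7, 1.2, 1.0]
mug [ 0.735 -0.265 -0.002  0.   ] [-0.0, -0.1, 0.1, 0.0]
footrest [ 0.658  0.047 -0.005 -0.079] [0.4, -1.5, -1.5, -0.5, -0.8, -0.5, -0.5, 0.5, -0.1, -1.3, -0.7, 0.4, -0.1, 1.0, -0.1, -2.2, 4.0, 0.9]
```

```bash
cat >> h.py <<'E'
FR=np.array([.658,.047,-.003,-.079])
def go(x,y,z,phi):
    from plant import state
    s=state(); w,a,b,c=s["tool_rot"]; p=s["tool_pos"]
    from scipy.spatial.transform import Rotation as Ro
    R=Ro.from_quat([a,b,c,w]).as_matrix(); d=np.array([x,y,z])-p; l=R.T@d*1000
    cur=np.arctan2(R[1,1],R[0,1]); t=(cur-phi+np.pi/2)%np.pi-np.pi/2
    print("p",np.round(p,4),"phi",round(cur,3),"-> dx %.0f dy %.0f dz %.0f turn %.3f"%(*l,t),"w",round(s["gripper_width"],2),"j6",round(s["joint_pos"][5],2),"t",round(s["time"],2))
def own(P,x,y): c,s=np.cos(P[3]),np.sin(P[3]); return P[0]+c*x-s*y,P[1]+s*x+c*y
E
python3 - <<'E'
from h import *
t=dict(np.load("top0.npz"));m=np.load("masks.npz")
TR,r=fit(box(.176,.13,0,.014),[(t,m["brush_tray_t0"])],[.436,.354,0,.09],True,0.); print("tray",np.round(TR,3),r)
print("places",own(TR,0,.03),own(TR,0,-.03))
BB=[.472,.063,0,-.726]
go(.472,.063,.10,-.726+np.pi/2)
E
```

```text
tray [0.436 0.358 0.    0.124] [-0.   0.  -0.1 -0.1 -0.7]
places (np.float64(0.4321381085254132), np.float64(0.38759178813962764)) (np.float64(0.4395568903969263), np.float64(0.3280522073925069))
p [0.2142 0.5871 0.2186] phi 1.221 -> dx -422 dy -404 dz 119 turn 0.376 w 1.0 j6 -0.12 t 1.5
```

Emit:
apply_moves:
  series:
    - {"jaw": 0, "dx": -28, "dy": -27, "dz": 8}
    - {"jaw": 0, "dx": -56, "dy": -54, "dz": 16}
    - {"jaw": 0, "dx": -84, "dy": -81, "dz": 24}
    - {"jaw": 0, "dx": -112, "dy": -108, "dz": 32}
    - {"jaw": 0, "dx": -140, "dy": -135, "dz": 40}

```text
invalid input at $.series[0]: expected keys jaw, dx, dy, dz, turn
```

Emit:
apply_moves:
  series:
    - {"jaw": 0, "dx": -28, "dy": -27, "dz": 8}
    - {"jaw": 0, "dx": -56, "dy": -54, "dz": 16}
    - {"jaw": 0, "dx": -84, "dy": -81, "dz": 24}
    - {"jaw": 0, "dx": -112, "dy": -108, "dz": 32}
    - {"jaw": 0, "dx": -140, "dy": -135, "dz": 40}

```text
invalid input at $.series[0]: expected keys jaw, dx, dy, dz, turn
```

Emit:
apply_moves:
  series:
    - {"jaw": 0.4, "dx": -28, "dy": -27, "dz": 8, "turn": 0.1}
    - {"jaw": 0.4, "dx": -56, "dy": -54, "dz": 16, "turn": 0.2}
    - {"jaw": 0.4, "dx": -84, "dy": -81, "dz": 24, "turn": 0.3}
    - {"jaw": 0.4, "dx": -112, "dy": -108, "dz": 32, "turn": 0.376}
    - {"jaw": 0.4, "dx": -140, "dy": -134, "dz": 40, "turn": 0.376}

```text
time: 1.92
tool_pos: [0.3001, 0.4117, 0.1783]
tool_rot: [0.0, 0.356, 0.935, 0.0]
contact_force: [0.1, 0.7, 0.1]
gripper_width: 0.594
grasp_force: 0.0
```

```bash
python3 -c "
from h import *
go(.472,.063,.024,-.726+np.pi/2)"
```

```text
p [0.3001 0.4117 0.1783] phi 0.843 -> dx -360 dy -146 dz 154 turn -0.002 w 0.59 j6 -0.05 t 1.92
```

Emit:
apply_moves:
  series:
    - {"jaw": 0.4, "dx": -36, "dy": -14.6, "dz": 8, "turn": 0}
    - {"jaw": 0.4, "dx": -72, "dy": -29, "dz": 16, "turn": 0}
    - {"jaw": 0.4, "dx": -108, "dy": -44, "dz": 24, "turn": 0}
    - {"jaw": 0.4, "dx": -144, "dy": -58, "dz": 32, "turn": 0}
    - {"jaw": 0.4, "dx": -180, "dy": -73, "dz": 40, "turn": 0}

```text
time: 2.33
tool_pos: [0.3866, 0.2376, 0.1386]
tool_rot: [0.0, 0.355, 0.935, 0.0]
contact_force: [-0.1, -0.2, -1.1]
gripper_width: 0.598
grasp_force: 0.0
```

Emit:
apply_moves:
  series:
    - {"jaw": 0.4, "dx": -36, "dy": -14.6, "dz": 8, "turn": 0}
    - {"jaw": 0.4, "dx": -72, "dy": -29, "dz": 16, "turn": 0}
    - {"jaw": 0.4, "dx": -108, "dy": -44, "dz": 24, "turn": 0}
    - {"jaw": 0.4, "dx": -144, "dy": -58, "dz": 32, "turn": 0}
    - {"jaw": 0.4, "dx": -180, "dy": -73, "dz": 40, "turn": 0}

```text
time: 2.75
tool_pos: [0.4729, 0.0632, 0.0987]
tool_rot: [0.001, 0.355, 0.935, 0.0]
contact_force: [1.2, 0.6, -0.4]
gripper_width: 0.602
grasp_force: 0.0
```

Emit:
apply_moves:
  series:
    - {"jaw": 0.4, "dx": 0, "dy": 0, "dz": 10, "turn": 0}
    - {"jaw": 0.4, "dx": 0, "dy": 0, "dz": 10, "turn": 0}

```text
time: 2.92
tool_pos: [0.4713, 0.0635, 0.0868]
tool_rot: [-0.002, 0.357, 0.934, -0.0]
contact_force: [-0.6, 0.7, -0.6]
gripper_width: 0.597
grasp_force: 0.0
```

```bash
python3 -c "
from h import *
go(.472,.063,.024,-.726+np.pi/2)"
```

```text
p [0.4713 0.0635 0.0868] phi 0.841 -> dx -1 dy 0 dz 63 turn -0.004 w 0.6 j6 -0.86 t 2.92
```

Emit:
apply_moves:
  series:
    - {"jaw": 0.4, "dx": -1, "dy": 0, "dz": 32, "turn": 0}
    - {"jaw": 0.4, "dx": -1, "dy": 0, "dz": 55, "turn": 0}
    - {"jaw": 0.4, "dx": -1, "dy": 0, "dz": 63, "turn": 0}
    - {"jaw": 1, "dx": -1, "dy": 0, "dz": 63, "turn": 0}
    - {"jaw": 1, "dx": -1, "dy": 0, "dz": 63, "turn": 0}

```text
time: 3.33
tool_pos: [0.4728, 0.0653, 0.0261]
tool_rot: [-0.0, 0.354, 0.935, 0.0]
contact_force: [0.2, 0.5, 0.3]
gripper_width: 0.325
grasp_force: 0.0
```

Emit:
apply_moves:
  series:
    - {"jaw": 1, "dx": 0, "dy": 0, "dz": 0, "turn": 0}
    - {"jaw": 1, "dx": 0, "dy": 0, "dz": 0, "turn": 0}
    - {"jaw": 1, "dx": 0, "dy": 0, "dz": 0, "turn": 0}
    - {"jaw": 1, "dx": 0, "dy": 0, "dz": 0, "turn": 0}

```text
time: 3.67
tool_pos: [0.4737, 0.0645, 0.0267]
tool_rot: [0.001, 0.355, 0.935, 0.0]
contact_force: [-0.4, 0.2, 0.5]
gripper_width: -0.002
grasp_force: 0.0
```

Emit:
apply_moves:
  series:
    - {"jaw": 1, "dx": 0, "dy": 0, "dz": -20, "turn": 0}
    - {"jaw": 1, "dx": 0, "dy": 0, "dz": -50, "turn": 0}
    - {"jaw": 1, "dx": 0, "dy": 0, "dz": -80, "turn": 0}
    - {"jaw": 1, "dx": 0, "dy": 0, "dz": -80, "turn": 0}

```text
time: 4.0
tool_pos: [0.4775, 0.0644, 0.1129]
tool_rot: [0.006, 0.355, 0.935, 0.002]
contact_force: [1.8, 0.3, 0.4]
gripper_width: -0.004
grasp_force: 0.0
```

```bash
python3 -c "
from h import *
go(.432,.388,.10,.124+np.pi/2)"
```

```text
p [0.4775 0.0644 0.1129] phi 0.845 -> dx 249 dy 212 dz 12 turn -0.850 w -0.0 j6 -0.87 t 4.0
```

The fingers shut fully, so the grasp missed. I'll look before trying again.

Run:
```python
from plant import grab_frame
from h import *
a=[]
for n in("top","side"):
    f=grab_frame(n); im=f["pixels"][:,:,::-1].copy()
    u=proj(f,[.4775,.0644,.1])[0]; print(n,u)
    c=(227,230) if n=="top" else (265,258)
    x0,y0=c[0]-65,c[1]-75; a.append(cv2.resize(im[y0:y0+150,x0:x0+130],None,fx=3,fy=3,interpolation=cv2.INTER_CUBIC)); print(x0,y0)
cv2.imwrite("pics/miss.png",np.hstack(a))
```

```text
top [224.7504915  228.95294393]
162 155
side [264.35312841 234.54544687]
200 183
```

View pics/miss.png

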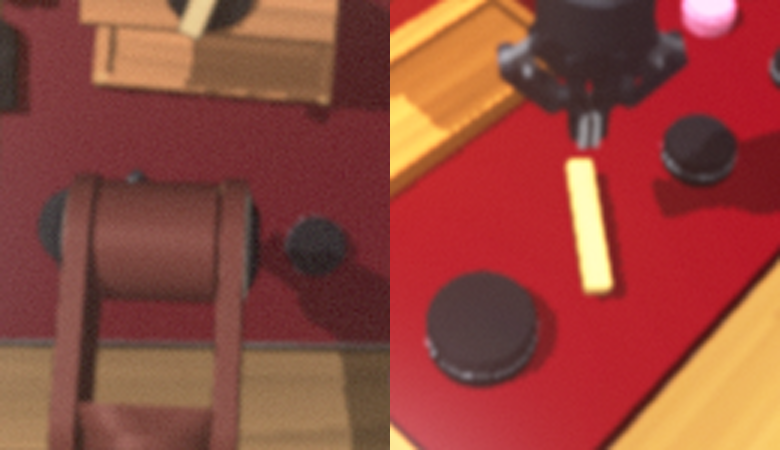

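Run:
```python
from plant import grab_frame,spotter
from h import *
s=grab_frame("side"); m=np.load("masks.npz")
for d in spotter.outline_of(s,"brush_b"):
    print(d["conf"],d["extent"],fit(BR,[(s,d["region"])],[.472,.063,0,-.726],True,-.003))
print("before",fit(BR,[(s,m["brush_a_s1"])],[.472,.063,0,-.726],True,-.003))
for z in(.113,.094,.08): print(z,proj(s,[.4775,.0644,z])[0])
# grey fingertip pixels
im=s["pixels"].astype(int); print(im[218:240:2,262:272:2].mean(2).round())
```

```text
0.96 [260.3, 240.9, 274.6, 277.7] (array([ 0.47148156,  0.0628014 , -0.003     , -0.72834553]), array([ 0. , -0.2,  0.2,  0.3,  1.2]))
0.93 [189.6, 127.3, 212.9, 167.5] (array([ 0.86064065, -0.09799254, -0.003     , -0.37057236]), array([ 0. ,  0.3, -1.3, -1.4, -3.6]))
before (array([ 0.47241379,  0.06187054, -0.003     , -0.71849   ]), array([ 0. , -0.3,  0.2,  0.5,  1.6]))
0.113 [264.54271537 230.84704856]
0.094 [264.26700154 236.22558081]
0.08 [264.06932444 240.08179877]
[[ 48.  47.  49.  47.  45.]
 [ 50.  54.  54.  63.  50.]
 [ 52.  76. 102. 116.  90.]
 [ 54. 119. 118. 115. 113.]
 [ 59. 140. 114. 118. 109.]
 [ 63. 144. 115. 131. 106.]
 [ 73. 143. 108. 136. 111.]
 [ 98. 145. 102. 127. 109.]
 [ 97. 110.  96.  93.  91.]
 [201. 197. 179.  97.  87.]
 [231. 230. 220. 116.  87.]]
```

Emit:
apply_moves:
  series:
    - {"jaw": 1, "dx": -3, "dy": 0, "dz": 30, "turn": 0}
    - {"jaw": 1, "dx": -3, "dy": 0, "dz": 55, "turn": 0}
    - {"jaw": 1, "dx": -3, "dy": 0, "dz": 64, "turn": 0}
    - {"jaw": 1, "dx": -3, "dy": 0, "dz": 66, "turn": 0}

```text
time: 4.53
tool_pos: [0.4716, 0.0625, 0.0355]
tool_rot: [-0.004, 0.355, 0.935, -0.001]
contact_force: [-0.9, 0.6, 0.6]
gripper_width: -0.003
grasp_force: 0.0
```

Emit:
apply_moves:
  series:
    - {"jaw": 1, "dx": 0, "dy": 0, "dz": 3, "turn": 0}
    - {"jaw": 1, "dx": 0, "dy": 0, "dz": 6, "turn": 0}

```text
time: 4.7
tool_pos: [0.4759, 0.0625, 0.0342]
tool_rot: [0.001, 0.355, 0.935, 0.0]
contact_force: [0.5, 0.5, 0.5]
gripper_width: 0.004
grasp_force: 0.0
```

Emit:
apply_moves:
  series:
    - {"jaw": 1, "dx": 0, "dy": 0, "dz": 3, "turn": 0}
    - {"jaw": 1, "dx": 0, "dy": 0, "dz": 6, "turn": 0}

```text
time: 4.87
tool_pos: [0.4761, 0.0625, 0.0286]
tool_rot: [0.001, 0.355, 0.935, 0.0]
contact_force: [0.4, -0.1, -0.3]
gripper_width: 0.001
grasp_force: 0.0
```

Run:
```python
from plant import grab_frame
from h import *
f=grab_frame("side"); im=f["pixels"][:,:,::-1]
go(.472,.063,.02,.845); print(proj(f,[.472,.063,.02])[0])
cv2.imwrite("pics/probe.png",cv2.resize(im[200:300,215:325],None,fx=5,fy=5,interpolation=cv2.INTER_CUBIC))
```

```text
p [0.4755 0.0625 0.0277] phi 0.845 -> dx 3 dy -2 dz 8 turn 0.000 w 0.01 j6 -0.87 t 4.92
[265.4778551  256.63577389]
```

View pics/probe.png

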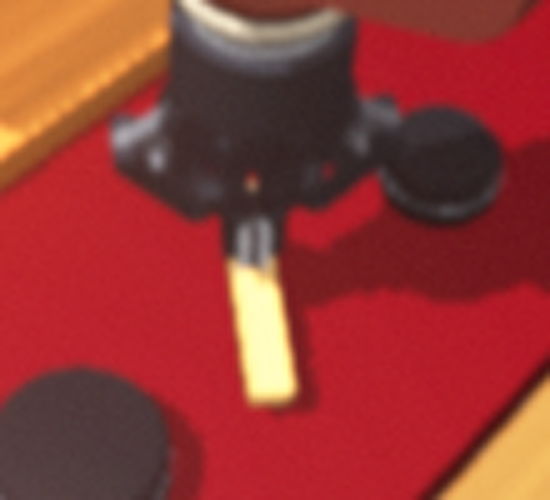

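The shut fingertips show at (256,265) in the crop, above the bar and not touching it. They are about 15 mm higher than the TCP reading implies, so I'll keep probing down.

Emit:
apply_moves:
  series:
    - {"jaw": 1, "dx": 3, "dy": 0, "dz": 2, "turn": 0}
    - {"jaw": 1, "dx": 3, "dy": 0, "dz": 4, "turn": 0}
    - {"jaw": 1, "dx": 3, "dy": 0, "dz": 4, "turn": 0}

```text
time: 5.17
tool_pos: [0.4726, 0.0646, 0.0234]
tool_rot: [-0.0, 0.355, 0.935, -0.0]
contact_force: [0.2, 0.7, 0.4]
gripper_width: -0.001
grasp_force: 0.0
```

Emit:
apply_moves:
  series:
    - {"jaw": 1, "dx": 0, "dy": 0, "dz": 2, "turn": 0}
    - {"jaw": 1, "dx": 0, "dy": 0, "dz": 4, "turn": 0}
    - {"jaw": 1, "dx": 0, "dy": 0, "dz": 4, "turn": 0}

```text
time: 5.42
tool_pos: [0.4726, 0.0644, 0.0192]
tool_rot: [-0.0, 0.355, 0.935, -0.0]
contact_force: [0.2, -0.4, 0.8]
gripper_width: 0.006
grasp_force: 0.0
```

Emit:
apply_moves:
  series:
    - {"jaw": 1, "dx": 0, "dy": 0, "dz": 2, "turn": 0}
    - {"jaw": 1, "dx": 0, "dy": 0, "dz": 3, "turn": 0}
    - {"jaw": 1, "dx": 0, "dy": 0, "dz": 3, "turn": 0}

```text
time: 5.67
tool_pos: [0.4727, 0.0645, 0.0163]
tool_rot: [-0.0, 0.355, 0.935, -0.0]
contact_force: [-0.0, -0.5, -0.0]
gripper_width: 0.004
grasp_force: 0.0
```

Run:
```python
from plant import grab_frame
from h import *
f=grab_frame("side"); im=f["pixels"][:,:,::-1]
for z in (-.003,.01,.0163,.026): print(z,proj(f,[.4727,.0645,z])[0])
cv2.imwrite("pics/probe2.png",cv2.resize(im[215:295,225:305],None,fx=7,fy=7,interpolation=cv2.INTER_NEAREST))
```

```text
-0.003 [264.50395495 262.44977516]
0.01 [264.68037154 259.31909323]
0.0163 [264.76715085 257.77911107]
0.026 [264.9024411  255.37825551]
```

View pics/probe2.png

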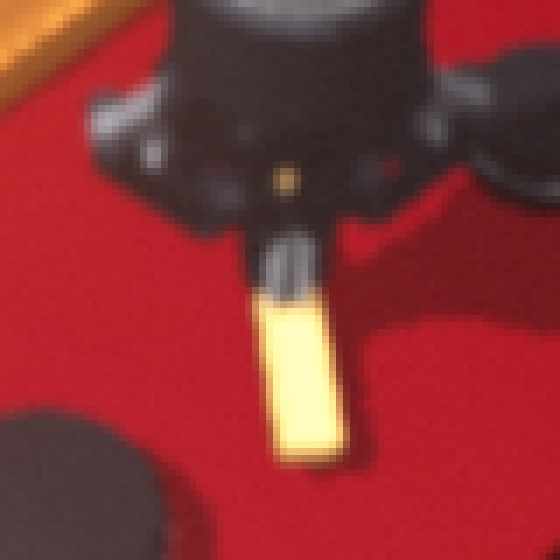

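Emit:
apply_moves:
  series:
    - {"jaw": 1, "dx": 0, "dy": 0, "dz": 2, "turn": 0}
    - {"jaw": 1, "dx": 0, "dy": 0, "dz": 3, "turn": 0}
    - {"jaw": 1, "dx": 0, "dy": 0, "dz": 3, "turn": 0}

```text
time: 5.97
tool_pos: [0.4729, 0.0645, 0.0135]
tool_rot: [-0.0, 0.355, 0.935, -0.0]
contact_force: [0.5, 0.5, -0.2]
gripper_width: 0.001
grasp_force: 0.0
```

Emit:
apply_moves:
  series:
    - {"jaw": 1, "dx": 0, "dy": 0, "dz": 2, "turn": 0}
    - {"jaw": 1, "dx": 0, "dy": 0, "dz": 3, "turn": 0}
    - {"jaw": 1, "dx": 0, "dy": 0, "dz": 3, "turn": 0}

```text
time: 6.22
tool_pos: [0.4734, 0.0647, 0.0133]
tool_rot: [-0.001, 0.355, 0.935, -0.0]
contact_force: [-10.0, 0.5, 18.9]
gripper_width: -0.002
grasp_force: 9.4
```

```bash
python3 -c "
from plant import state
s=state();print(s['tool_pos'],s['contact_force'],s['joint_pos'].round(3))"
```

```text
[0.47339099 0.06473007 0.01328883] [-9.9847984   0.52222852 18.87744   ] [-0.02  -0.072  2.105  0.     1.11  -0.866]
```

Contact came at TCP z = 0.0133, so the brush top sits there for shut tips. I'll grasp 15 mm lower than that.

Emit:
apply_moves:
  series:
    - {"jaw": 0.5, "dx": 0, "dy": 0, "dz": -20, "turn": 0}
    - {"jaw": 0.5, "dx": 0, "dy": 0, "dz": -20, "turn": 0}
    - {"jaw": 0.5, "dx": 0, "dy": 0, "dz": -20, "turn": 0}
    - {"jaw": 0.5, "dx": 0, "dy": 0, "dz": 0, "turn": 0}
    - {"jaw": 0.5, "dx": 0, "dy": 0, "dz": 11, "turn": 0}

```text
time: 6.63
tool_pos: [0.4721, 0.0644, -0.002]
tool_rot: [-0.001, 0.355, 0.935, -0.0]
contact_force: [-1.0, -0.6, -1.1]
gripper_width: 0.498
grasp_force: 0.0
```

Emit:
apply_moves:
  series:
    - {"jaw": 0.5, "dx": 0, "dy": 0, "dz": 1, "turn": 0}
    - {"jaw": 1, "dx": 0, "dy": 0, "dz": 1, "turn": 0}
    - {"jaw": 1, "dx": 0, "dy": 0, "dz": 1, "turn": 0}
    - {"jaw": 1, "dx": 0, "dy": 0, "dz": 1, "turn": 0}
    - {"jaw": 1, "dx": 0, "dy": 0, "dz": 1, "turn": 0}

```text
time: 7.05
tool_pos: [0.4734, 0.0645, -0.0008]
tool_rot: [0.001, 0.355, 0.935, 0.0]
contact_force: [0.4, 0.2, -0.2]
gripper_width: 0.216
grasp_force: 60.5
```

Emit:
apply_moves:
  series:
    - {"jaw": 1, "dx": 0, "dy": 0, "dz": 0, "turn": 0}
    - {"jaw": 1, "dx": 0, "dy": 0, "dz": 0, "turn": 0}

```text
time: 7.22
tool_pos: [0.4732, 0.0645, -0.001]
tool_rot: [0.0, 0.355, 0.935, 0.0]
contact_force: [0.0, -1.2, 1.2]
gripper_width: 0.216
grasp_force: 60.5
```

Brush gripped. Lifting it and carrying it to the tray.

Emit:
apply_moves:
  series:
    - {"jaw": 1, "dx": 0, "dy": 0, "dz": -20, "turn": 0}
    - {"jaw": 1, "dx": 0, "dy": 0, "dz": -50, "turn": 0}
    - {"jaw": 1, "dx": 0, "dy": 0, "dz": -80, "turn": 0}
    - {"jaw": 1, "dx": 0, "dy": 0, "dz": -95, "turn": 0}
    - {"jaw": 1, "dx": 0, "dy": 0, "dz": -95, "turn": 0}

```text
time: 7.63
tool_pos: [0.4763, 0.0644, 0.0986]
tool_rot: [0.004, 0.355, 0.935, 0.002]
contact_force: [0.5, 0.3, 0.1]
gripper_width: 0.219
grasp_force: 60.6
```

```bash
python3 -c "
from h import *
go(.432,.388,.095,.124+np.pi/2)"
```

```text
p [0.4763 0.0644 0.0986] phi 0.845 -> dx 248 dy 213 dz 3 turn -0.850 w 0.22 j6 -0.87 t 7.63
```

Emit:
apply_moves:
  series:
    - {"jaw": 1, "dx": 25, "dy": 22, "dz": 0, "turn": 0}
    - {"jaw": 1, "dx": 50, "dy": 44, "dz": 0, "turn": 0}
    - {"jaw": 1, "dx": 75, "dy": 66, "dz": 0, "turn": 0}
    - {"jaw": 1, "dx": 100, "dy": 88, "dz": 0, "turn": 0}
    - {"jaw": 1, "dx": 125, "dy": 110, "dz": 0, "turn": 0}

```text
time: 8.05
tool_pos: [0.4512, 0.2309, 0.0922]
tool_rot: [-0.001, 0.355, 0.935, -0.001]
contact_force: [0.4, -0.4, -1.1]
gripper_width: 0.216
grasp_force: 60.6
```

Emit:
apply_moves:
  series:
    - {"jaw": 1, "dx": 25, "dy": 21, "dz": 0, "turn": -0.12}
    - {"jaw": 1, "dx": 50, "dy": 42, "dz": 0, "turn": -0.24}
    - {"jaw": 1, "dx": 75, "dy": 63, "dz": 0, "turn": -0.36}
    - {"jaw": 1, "dx": 100, "dy": 84, "dz": 0, "turn": -0.48}
    - {"jaw": 1, "dx": 120, "dy": 104, "dz": 0, "turn": -0.6}

```text
time: 8.47
tool_pos: [0.43, 0.3886, 0.0918]
tool_rot: [-0.001, 0.059, 0.998, -0.001]
contact_force: [0.2, -0.8, -0.7]
gripper_width: 0.215
grasp_force: 60.6
```

Emit:
apply_moves:
  series:
    - {"jaw": 1, "dx": 0, "dy": 0, "dz": 0, "turn": -0.12}
    - {"jaw": 1, "dx": 0, "dy": 0, "dz": 0, "turn": -0.25}
    - {"jaw": 1, "dx": 0, "dy": 0, "dz": 0, "turn": -0.25}
    - {"jaw": 1, "dx": 0, "dy": 0, "dz": 0, "turn": -0.25}

```text
time: 8.8
tool_pos: [0.431, 0.3867, 0.0922]
tool_rot: [-0.001, -0.061, 0.998, -0.001]
contact_force: [0.3, 0.1, -0.0]
gripper_width: 0.217
grasp_force: 60.6
```

Run:
```python
from plant import grab_frame
from h import *
go(.432,.388,.01,.124+np.pi/2)
a=[]
for n,(x0,y0) in(("top",(60,170)),("side",(100,230))):
    f=grab_frame(n); a.append(cv2.resize(f["pixels"][y0:y0+150,x0:x0+133,::-1],None,fx=3,fy=3,interpolation=cv2.INTER_CUBIC))
    print(proj(f,[[.436,.358,0],[.432,.388,.08]]))
cv2.imwrite("pics/overtray.png",np.hstack(a))
```

```text
p [0.431  0.3867 0.0922] phi 1.692 -> dx -1 dy 1 dz 82 turn -0.003 w 0.22 j6 -1.09 t 8.8
[[129.48622995 240.57790581]
 [109.88823213 243.38115989]]
[[178.42675828 368.52620594]
 [160.99787459 366.37090798]]
```

View pics/overtray.png

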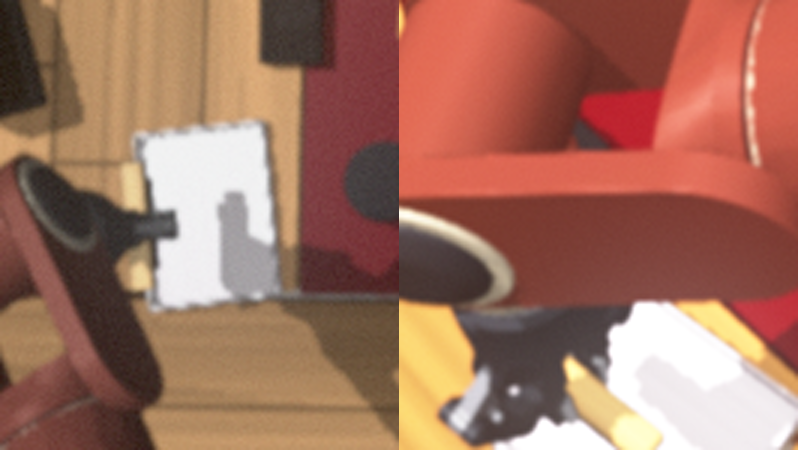

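The top crop shows the brush at about (130,230), aligned with the tray's left wall. Its height parallax fits a tool standing about 32 mm higher than reported, and x/y look fine. I'll lower it with force checks.

Emit:
apply_moves:
  series:
    - {"jaw": 1, "dx": 0, "dy": -4, "dz": 30, "turn": 0}
    - {"jaw": 1, "dx": 0, "dy": -4, "dz": 60, "turn": 0}
    - {"jaw": 1, "dx": 0, "dy": -4, "dz": 78, "turn": 0}
    - {"jaw": 1, "dx": 0, "dy": -4, "dz": 82, "turn": 0}
    - {"jaw": 1, "dx": 0, "dy": -4, "dz": 82, "turn": 0}

```text
time: 9.32
tool_pos: [0.431, 0.3819, 0.0097]
tool_rot: [-0.002, -0.061, 0.998, -0.001]
contact_force: [0.1, -0.0, -0.4]
gripper_width: 0.212
grasp_force: 60.6
```

Emit:
apply_moves:
  series:
    - {"jaw": 1, "dx": 0, "dy": 0, "dz": 3, "turn": 0}
    - {"jaw": 1, "dx": 0, "dy": 0, "dz": 5, "turn": 0}
    - {"jaw": 1, "dx": 0, "dy": 0, "dz": 5, "turn": 0}

```text
time: 9.57
tool_pos: [0.4331, 0.3837, 0.0079]
tool_rot: [0.001, -0.062, 0.998, 0.001]
contact_force: [-0.7, 0.2, -0.6]
gripper_width: 0.211
grasp_force: 60.6
```

Emit:
apply_moves:
  series:
    - {"jaw": 1, "dx": 0, "dy": 0, "dz": 2, "turn": 0}
    - {"jaw": 1, "dx": 0, "dy": 0, "dz": 2, "turn": 0}

```text
time: 9.73
tool_pos: [0.4326, 0.3835, 0.0052]
tool_rot: [0.001, -0.062, 0.998, 0.0]
contact_force: [-0.3, 0.4, -1.2]
gripper_width: 0.213
grasp_force: 60.6
```

Emit:
apply_moves:
  series:
    - {"jaw": 1, "dx": 0, "dy": 0, "dz": 2, "turn": 0}
    - {"jaw": 1, "dx": 0, "dy": 0, "dz": 2, "turn": 0}

```text
time: 9.9
tool_pos: [0.4321, 0.3831, 0.0025]
tool_rot: [-0.0, -0.062, 0.998, -0.0]
contact_force: [0.3, -0.7, 0.0]
gripper_width: 0.217
grasp_force: 60.6
```

Emit:
apply_moves:
  series:
    - {"jaw": 1, "dx": 0, "dy": 0, "dz": 2, "turn": 0}
    - {"jaw": 1, "dx": 0, "dy": 0, "dz": 2, "turn": 0}

```text
time: 10.07
tool_pos: [0.4325, 0.3834, 0.0014]
tool_rot: [0.0, -0.062, 0.998, 0.0]
contact_force: [-1.7, -1.2, 3.3]
gripper_width: 0.214
grasp_force: 61.1
```

Contact came at the expected height. Releasing and rising.

Emit:
apply_moves:
  series:
    - {"jaw": 0.5, "dx": 0, "dy": 0, "dz": -1, "turn": 0}
    - {"jaw": 0.5, "dx": 0, "dy": 0, "dz": -1, "turn": 0}
    - {"jaw": 0.5, "dx": 0, "dy": 0, "dz": -1, "turn": 0}
    - {"jaw": 0.5, "dx": 0, "dy": 0, "dz": -30, "turn": 0}
    - {"jaw": 0.5, "dx": 0, "dy": 0, "dz": -70, "turn": 0}

```text
time: 10.48
tool_pos: [0.4287, 0.3807, 0.0661]
tool_rot: [-0.005, -0.062, 0.998, -0.003]
contact_force: [1.3, 0.6, 0.2]
gripper_width: 0.503
grasp_force: 0.0
```

Emit:
apply_moves:
  series:
    - {"jaw": 0.5, "dx": 0, "dy": 0, "dz": -40, "turn": 0}
    - {"jaw": 0.5, "dx": 0, "dy": 0, "dz": -80, "turn": 0}
    - {"jaw": 0.5, "dx": 0, "dy": 0, "dz": -120, "turn": 0}
    - {"jaw": 0.5, "dx": 0, "dy": 0, "dz": -160, "turn": 0}
    - {"jaw": 0.5, "dx": 0, "dy": 0, "dz": -178, "turn": 0}

```text
time: 10.9
tool_pos: [0.4339, 0.3844, 0.2556]
tool_rot: [0.004, -0.062, 0.998, 0.002]
contact_force: [1.2, 0.4, 0.8]
gripper_width: 0.495
grasp_force: 0.0
```

```bash
python3 -c "
from h import *
go(.691,.04,.25,-.401+np.pi/2)"
```

```text
p [0.4339 0.3844 0.2556] phi 1.695 -> dx -212 dy -374 dz 6 turn 0.525 w 0.5 j6 -1.1 t 10.9
```

Emit:
apply_moves:
  series:
    - {"jaw": 0.5, "dx": -19, "dy": -34, "dz": 0, "turn": 0}
    - {"jaw": 0.5, "dx": -38, "dy": -68, "dz": 0, "turn": 0}
    - {"jaw": 0.5, "dx": -57, "dy": -102, "dz": 0, "turn": 0}
    - {"jaw": 0.5, "dx": -76, "dy": -136, "dz": 0, "turn": 0}
    - {"jaw": 0.5, "dx": -95, "dy": -170, "dz": 0, "turn": 0}

```text
time: 11.32
tool_pos: [0.5482, 0.2247, 0.2485]
tool_rot: [0.0, -0.062, 0.998, 0.0]
contact_force: [-0.7, 0.4, 0.7]
gripper_width: 0.502
grasp_force: 0.0
```

Emit:
apply_moves:
  series:
    - {"jaw": 0.5, "dx": -19, "dy": -34, "dz": 0, "turn": 0.1}
    - {"jaw": 0.5, "dx": -38, "dy": -68, "dz": 0, "turn": 0.2}
    - {"jaw": 0.5, "dx": -57, "dy": -102, "dz": 0, "turn": 0.3}
    - {"jaw": 0.5, "dx": -76, "dy": -136, "dz": 0, "turn": 0.4}
    - {"jaw": 0.5, "dx": -95, "dy": -170, "dz": 0, "turn": 0.52}

```text
time: 11.73
tool_pos: [0.6636, 0.0676, 0.2482]
tool_rot: [-0.0, 0.199, 0.98, 0.0]
contact_force: [1.6, 0.9, -0.5]
gripper_width: 0.5
grasp_force: 0.0
```

```bash
python3 -c "
from h import *
go(.691,.04,.25,-.401+np.pi/2)"
```

```text
p [0.6636 0.0676 0.2482] phi 1.17 -> dx -36 dy -15 dz -2 turn -0.000 w 0.5 j6 -1.18 t 11.73
```

Emit:
apply_moves:
  series:
    - {"jaw": 0.5, "dx": -20, "dy": -8, "dz": 0, "turn": 0}
    - {"jaw": 0.5, "dx": -36, "dy": -15, "dz": 0, "turn": 0}
    - {"jaw": 0.5, "dx": -36, "dy": -15, "dz": 0, "turn": 0}
    - {"jaw": 0.5, "dx": -36, "dy": -15, "dz": 10, "turn": 0}
    - {"jaw": 0.5, "dx": -36, "dy": -15, "dz": 20, "turn": 0}

```text
time: 12.15
tool_pos: [0.6902, 0.0422, 0.2284]
tool_rot: [0.0, 0.196, 0.981, 0.0]
contact_force: [0.4, 0.5, -0.5]
gripper_width: 0.503
grasp_force: 0.0
```

Run:
```python
from plant import grab_frame
from h import *
go(.691,.04,.188,-.401+np.pi/2)
a=[]
for n,(x0,y0) in(("top",(165,75)),("side",(135,60))):
    f=grab_frame(n); a.append(cv2.resize(f["pixels"][y0:y0+150,x0:x0+133,::-1],None,fx=3,fy=3,interpolation=cv2.INTER_CUBIC))
cv2.imwrite("pics/overa.png",np.hstack(a))
```

```text
p [0.6902 0.0422 0.2284] phi 1.175 -> dx -2 dy -2 dz 40 turn 0.006 w 0.5 j6 -1.22 t 12.15
```

View pics/overa.png

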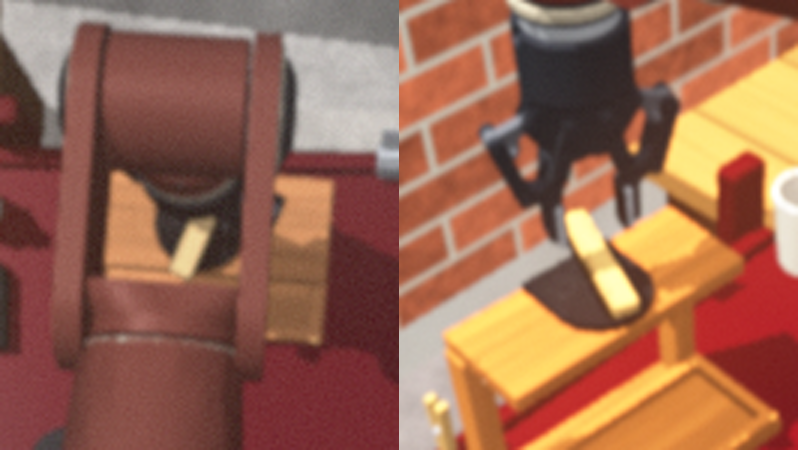

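The side crop shows the open fingers at (555,240) and (627,220), straddling the brush centred at (600,262). Descending about 40 mm will centre them on it.

Emit:
apply_moves:
  series:
    - {"jaw": 0.5, "dx": -1, "dy": -1, "dz": 20, "turn": 0}
    - {"jaw": 0.5, "dx": -1, "dy": -1, "dz": 32, "turn": 0}
    - {"jaw": 0.5, "dx": -1, "dy": -1, "dz": 40, "turn": 0}
    - {"jaw": 0.5, "dx": -1, "dy": -1, "dz": 40, "turn": 0}
    - {"jaw": 1, "dx": -1, "dy": -1, "dz": 40, "turn": 0}

```text
time: 12.67
tool_pos: [0.6901, 0.0407, 0.1878]
tool_rot: [-0.001, 0.196, 0.981, -0.0]
contact_force: [0.2, 0.2, 0.0]
gripper_width: 0.373
grasp_force: 0.0
```

Emit:
apply_moves:
  series:
    - {"jaw": 1, "dx": 0, "dy": 0, "dz": 0, "turn": 0}
    - {"jaw": 1, "dx": 0, "dy": 0, "dz": 0, "turn": 0}
    - {"jaw": 1, "dx": 0, "dy": 0, "dz": 0, "turn": 0}
    - {"jaw": 1, "dx": 0, "dy": 0, "dz": 0, "turn": 0}

```text
time: 13.0
tool_pos: [0.6913, 0.0403, 0.1896]
tool_rot: [0.001, 0.197, 0.98, 0.0]
contact_force: [-0.4, -0.1, 1.9]
gripper_width: 0.211
grasp_force: 62.3
```

Emit:
apply_moves:
  series:
    - {"jaw": 1, "dx": 0, "dy": 0, "dz": -15, "turn": 0}
    - {"jaw": 1, "dx": 0, "dy": 0, "dz": -40, "turn": 0}
    - {"jaw": 1, "dx": 0, "dy": 0, "dz": -55, "turn": 0}
    - {"jaw": 1, "dx": 0, "dy": 0, "dz": -55, "turn": 0}

```text
time: 13.33
tool_pos: [0.6934, 0.0401, 0.2505]
tool_rot: [0.005, 0.197, 0.98, 0.001]
contact_force: [0.3, -0.1, 1.2]
gripper_width: 0.213
grasp_force: 62.0
```

```bash
python3 -c "
from h import *
go(.440,.324,.24,.124+np.pi/2)"
```

```text
p [0.6934 0.0401 0.2505] phi 1.175 -> dx 343 dy 164 dz 8 turn -0.520 w 0.21 j6 -1.22 t 13.33
```

Emit:
apply_moves:
  series:
    - {"jaw": 1, "dx": 34, "dy": 16.4, "dz": 0, "turn": 0}
    - {"jaw": 1, "dx": 68, "dy": 33, "dz": 0, "turn": 0}
    - {"jaw": 1, "dx": 102, "dy": 49, "dz": 0, "turn": 0}
    - {"jaw": 1, "dx": 136, "dy": 66, "dz": 0, "turn": 0}
    - {"jaw": 1, "dx": 170, "dy": 82, "dz": 0, "turn": 0}

```text
time: 13.75
tool_pos: [0.5641, 0.1825, 0.2432]
tool_rot: [-0.0, 0.197, 0.98, 0.0]
contact_force: [0.3, 0.3, -0.9]
gripper_width: 0.216
grasp_force: 62.0
```

Emit:
apply_moves:
  series:
    - {"jaw": 1, "dx": 34, "dy": 16.4, "dz": 0, "turn": -0.1}
    - {"jaw": 1, "dx": 68, "dy": 33, "dz": 0, "turn": -0.2}
    - {"jaw": 1, "dx": 102, "dy": 49, "dz": 0, "turn": -0.3}
    - {"jaw": 1, "dx": 136, "dy": 66, "dz": 0, "turn": -0.4}
    - {"jaw": 1, "dx": 170, "dy": 82, "dz": 0, "turn": -0.52}

```text
time: 14.17
tool_pos: [0.4388, 0.3238, 0.2435]
tool_rot: [0.0, -0.065, 0.998, 0.0]
contact_force: [0.5, -0.9, -0.8]
gripper_width: 0.214
grasp_force: 62.0
```

Emit:
apply_moves:
  series:
    - {"jaw": 1, "dx": 0, "dy": 0, "dz": 40, "turn": 0}
    - {"jaw": 1, "dx": 0, "dy": 0, "dz": 80, "turn": 0}
    - {"jaw": 1, "dx": 0, "dy": 0, "dz": 120, "turn": 0}
    - {"jaw": 1, "dx": 0, "dy": 0, "dz": 160, "turn": 0}
    - {"jaw": 1, "dx": 0, "dy": 0, "dz": 190, "turn": 0}

```text
time: 14.58
tool_pos: [0.4383, 0.3219, 0.0499]
tool_rot: [-0.002, -0.062, 0.998, -0.001]
contact_force: [-0.0, -0.7, -1.0]
gripper_width: 0.211
grasp_force: 62.1
```

Emit:
apply_moves:
  series:
    - {"jaw": 1, "dx": 0, "dy": 0, "dz": 0, "turn": 0}
    - {"jaw": 1, "dx": 0, "dy": 0, "dz": 0, "turn": 0}

```text
time: 14.75
tool_pos: [0.4388, 0.3219, 0.0519]
tool_rot: [-0.002, -0.062, 0.998, -0.001]
contact_force: [0.4, 0.4, 0.1]
gripper_width: 0.212
grasp_force: 62.0
```

```bash
python3 -c "
from h import *
go(.440,.324,.002,.124+np.pi/2)"
```

```text
p [0.4388 0.3219 0.0519] phi 1.695 -> dx -2 dy 2 dz 50 turn 0.000 w 0.21 j6 -1.2 t 14.75
```

Emit:
apply_moves:
  series:
    - {"jaw": 1, "dx": 0, "dy": 0, "dz": 25, "turn": 0}
    - {"jaw": 1, "dx": 0, "dy": 0, "dz": 38, "turn": 0}
    - {"jaw": 1, "dx": 0, "dy": 0, "dz": 43, "turn": 0}
    - {"jaw": 1, "dx": 0, "dy": 0, "dz": 45, "turn": 0}
    - {"jaw": 1, "dx": 0, "dy": 0, "dz": 46, "turn": 0}

```text
time: 15.17
tool_pos: [0.4411, 0.3231, 0.0087]
tool_rot: [0.001, -0.062, 0.998, 0.0]
contact_force: [-0.3, 0.5, 0.8]
gripper_width: 0.213
grasp_force: 62.0
```

Emit:
apply_moves:
  series:
    - {"jaw": 1, "dx": 0, "dy": 0, "dz": 2, "turn": 0}
    - {"jaw": 1, "dx": 0, "dy": 0, "dz": 2, "turn": 0}

```text
time: 15.33
tool_pos: [0.4409, 0.323, 0.0065]
tool_rot: [0.001, -0.062, 0.998, 0.0]
contact_force: [-0.3, -0.2, 0.2]
gripper_width: 0.215
grasp_force: 62.0
```

Emit:
apply_moves:
  series:
    - {"jaw": 1, "dx": 0, "dy": 0, "dz": 1, "turn": 0}
    - {"jaw": 1, "dx": 0, "dy": 0, "dz": 2, "turn": 0}

```text
time: 15.5
tool_pos: [0.4407, 0.323, 0.0042]
tool_rot: [0.001, -0.062, 0.998, 0.0]
contact_force: [-0.0, 0.0, -0.5]
gripper_width: 0.211
grasp_force: 62.0
```

Emit:
apply_moves:
  series:
    - {"jaw": 1, "dx": 0, "dy": 0, "dz": 1, "turn": 0}
    - {"jaw": 1, "dx": 0, "dy": 0, "dz": 2, "turn": 0}

```text
time: 15.67
tool_pos: [0.4407, 0.3229, 0.0035]
tool_rot: [-0.0, -0.062, 0.998, -0.0]
contact_force: [-6.9, -5.9, 17.9]
gripper_width: 0.21
grasp_force: 64.2
```

Emit:
apply_moves:
  series:
    - {"jaw": 0.5, "dx": 0, "dy": 0, "dz": 0, "turn": 0}
    - {"jaw": 0.5, "dx": 0, "dy": 0, "dz": 0, "turn": 0}
    - {"jaw": 0.5, "dx": 0, "dy": 0, "dz": 0, "turn": 0}
    - {"jaw": 0.5, "dx": 0, "dy": 0, "dz": -30, "turn": 0}
    - {"jaw": 0.5, "dx": 0, "dy": 0, "dz": -70, "turn": 0}

```text
time: 16.08
tool_pos: [0.4367, 0.3207, 0.0675]
tool_rot: [-0.005, -0.062, 0.998, -0.002]
contact_force: [1.4, 0.3, 0.4]
gripper_width: 0.501
grasp_force: 0.0
```

Emit:
apply_moves:
  series:
    - {"jaw": 0, "dx": 0, "dy": 0, "dz": -25, "turn": 0}
    - {"jaw": 0, "dx": 0, "dy": 0, "dz": -40, "turn": 0}

```text
time: 16.25
tool_pos: [0.442, 0.3237, 0.1156]
tool_rot: [0.003, -0.062, 0.998, 0.001]
contact_force: [0.7, 0.3, -0.1]
gripper_width: 0.771
grasp_force: 0.0
```

```bash
python3 -c "
from h import *
go(.439,-.056,.10,np.pi/2)"
```

```text
p [0.442  0.3237 0.1156] phi 1.695 -> dx 50 dy -376 dz 15 turn 0.124 w 0.77 j6 -1.2 t 16.25
```

Emit:
apply_moves:
  series:
    - {"jaw": 0, "dx": 5, "dy": -38, "dz": 0, "turn": 0}
    - {"jaw": 0, "dx": 10, "dy": -76, "dz": 0, "turn": 0}
    - {"jaw": 0, "dx": 15, "dy": -114, "dz": 0, "turn": 0}
    - {"jaw": 0, "dx": 20, "dy": -152, "dz": 0, "turn": 0}
    - {"jaw": 0, "dx": 25, "dy": -188, "dz": 0, "turn": 0}

```text
time: 16.67
tool_pos: [0.4383, 0.1314, 0.1114]
tool_rot: [0.0, -0.062, 0.998, -0.0]
contact_force: [-0.3, 0.3, -0.0]
gripper_width: 1.002
grasp_force: 0.0
```

Emit:
apply_moves:
  series:
    - {"jaw": 0, "dx": 5, "dy": -38, "dz": 10, "turn": 0.1}
    - {"jaw": 0, "dx": 10, "dy": -76, "dz": 20, "turn": 0.124}
    - {"jaw": 0, "dx": 15, "dy": -114, "dz": 30, "turn": 0.124}
    - {"jaw": 0, "dx": 20, "dy": -152, "dz": 40, "turn": 0.124}
    - {"jaw": 0, "dx": 25, "dy": -188, "dz": 50, "turn": 0.124}

```text
time: 17.08
tool_pos: [0.4369, -0.0585, 0.0612]
tool_rot: [0.0, 0.0, 1.0, -0.0]
contact_force: [0.5, -0.3, 0.0]
gripper_width: 1.0
grasp_force: 0.0
```

Emit:
apply_moves:
  series:
    - {"jaw": 0, "dx": 0, "dy": 0, "dz": 10, "turn": 0}
    - {"jaw": 0, "dx": 0, "dy": 0, "dz": 10, "turn": 0}

```text
time: 17.25
tool_pos: [0.4355, -0.0576, 0.0494]
tool_rot: [-0.002, 0.002, 1.0, 0.001]
contact_force: [-0.6, 0.1, 0.1]
gripper_width: 0.998
grasp_force: 0.0
```

Run:
```python
from plant import grab_frame,spotter
from h import *
go(.439,-.056,.0,np.pi/2)
a=[]
t=grab_frame("top")
for d in spotter.outline_of(t,"brush_b")[:3]: print(d["conf"],np.round(d["extent"]),np.round(fit(BR,[(t,d["region"])],[.43,.36,.003,.12],True,.003)[0],3))
for n,(x0,y0) in(("top",(70,170)),("side",(240,150))):
    f=grab_frame(n); a.append(cv2.resize(f["pixels"][y0:y0+150,x0:x0+133,::-1],None,fx=3,fy=3,interpolation=cv2.INTER_CUBIC))
    print(proj(f,[[.439,-.056,.04]]))
cv2.imwrite("pics/overtin.png",np.hstack(a))
```

```text
p [ 0.4355 -0.0576  0.0494] phi 1.567 -> dx -4 dy 1 dz 49 turn -0.004 w 1.0 j6 -1.87 t 17.25
0.65 [110. 221. 125. 261.] [0.434 0.384 0.003 0.129]
0.56 [131. 220. 143. 260.] [0.44  0.323 0.003 0.133]
[[267.04232957 242.25649335]]
[[309.13093055 228.69659609]]
```

View pics/overtin.png

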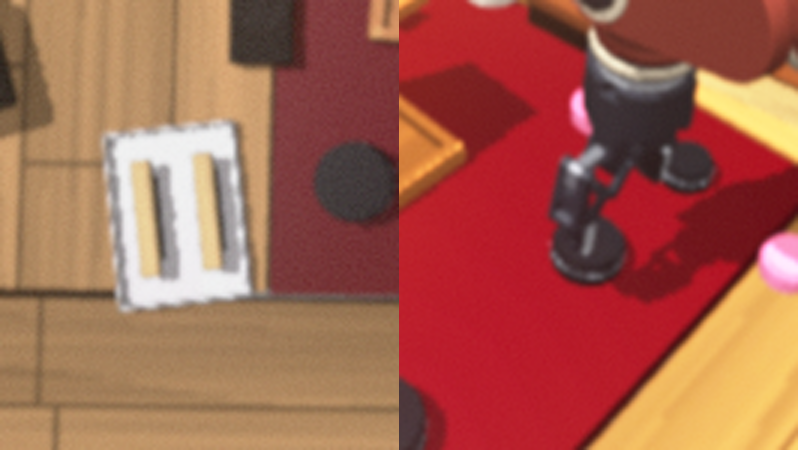

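Both brushes lie in the tray, at (145,218) and (208,210) in the top crop. Their fits are (0.434,0.384) and (0.440,0.323), within 1 to 2 mm of the commands, so x/y is trustworthy. The gripper stands over the middle tin as planned, 16 mm to the robot side of its centre.

The tool can't tilt, so it can't reach under the plate. I'll set each tin on the front lip with this off-centre grip and push it in with a finger back.

Emit:
apply_moves:
  series:
    - {"jaw": 0, "dx": -2, "dy": 2, "dz": 30, "turn": 0}
    - {"jaw": 0, "dx": -2, "dy": 2, "dz": 55, "turn": 0}
    - {"jaw": 0, "dx": -2, "dy": 2, "dz": 61, "turn": 0}
    - {"jaw": 0, "dx": -2, "dy": 2, "dz": 61, "turn": 0}
    - {"jaw": 1, "dx": -2, "dy": 2, "dz": 61, "turn": 0}

```text
time: 17.87
tool_pos: [0.4398, -0.054, -0.0086]
tool_rot: [0.0, -0.001, 1.0, -0.0]
contact_force: [-1.2, 0.8, 0.4]
gripper_width: 0.883
grasp_force: 0.0
```

Emit:
apply_moves:
  series:
    - {"jaw": 1, "dx": 0, "dy": 0, "dz": 0, "turn": 0}
    - {"jaw": 1, "dx": 0, "dy": 0, "dz": 0, "turn": 0}
    - {"jaw": 1, "dx": 0, "dy": 0, "dz": 0, "turn": 0}

```text
time: 18.12
tool_pos: [0.4412, -0.0549, -0.0066]
tool_rot: [0.002, -0.0, 1.0, -0.0]
contact_force: [-2.2, 2.5, 6.9]
gripper_width: 0.648
grasp_force: 61.3
```

Run:
```python
from plant import grab_frame,spotter
from h import *
go(.439,-.056,.1,np.pi/2)
```

```text
p [ 0.4412 -0.0549 -0.0066] phi 1.571 -> dx 2 dy -1 dz -107 turn 0.001 w 0.65 j6 -1.86 t 18.12
```

Emit:
apply_moves:
  series:
    - {"jaw": 1, "dx": 0, "dy": 0, "dz": -15, "turn": 0}
    - {"jaw": 1, "dx": 0, "dy": 0, "dz": -35, "turn": 0}
    - {"jaw": 1, "dx": 0, "dy": 0, "dz": -60, "turn": 0}
    - {"jaw": 1, "dx": 0, "dy": 0, "dz": -80, "turn": 0}
    - {"jaw": 1, "dx": 0, "dy": 0, "dz": -80, "turn": 0}

```text
time: 18.53
tool_pos: [0.4435, -0.0558, 0.0769]
tool_rot: [0.006, -0.0, 1.0, -0.002]
contact_force: [1.3, -0.2, 0.5]
gripper_width: 0.649
grasp_force: 62.9
```

Run:
```python
from plant import grab_frame,spotter
from h import *
x,y=own(FR,-.06,-.05); print(x,y); go(x,y,.07,np.pi/2+FR[3])
s=grab_frame("side")
for d in spotter.outline_of(s,"tin_large")[:3]: print(round(d["conf"],2),np.round(d["extent"]),fit(cyl(.06,.026),[(s,d["region"])],[.455,-.057,.09,0],False,.085))
im=s["pixels"][:,:,::-1]; cv2.imwrite("pics/held.png",cv2.resize(im[100:300,200:400],None,fx=3,fy=3,interpolation=cv2.INTER_CUBIC))
```

```text
0.5942412400214695 0.0018910150191767047
p [ 0.4435 -0.0558  0.0769] phi 1.571 -> dx -151 dy 58 dz 8 turn 0.079 w 0.65 j6 -1.86 t 18.53
0.45 [292. 206. 319. 222.] (array([ 0.44009277, -0.05125071,  0.085     ,  0.        ]), array([-0., -0.]))
```

Run:
```python
from plant import grab_frame
from h import *
s=grab_frame("side")
for off in (.010,.014,.018,.024):
  for z in(.075,.085):
    q=proj(s,cyl(.06,.026)+[.4412+off,-.055,z]); print(off,z,np.round([*q.min(0),*q.max(0)],1))
```

```text
0.01 0.075 [293.4 199.7 320.8 227. ]
0.01 0.085 [293.8 196.8 321.3 224.3]
0.014 0.075 [292.  198.9 319.3 226.1]
0.014 0.085 [292.4 196.  319.9 223.3]
0.018 0.075 [290.7 198.  317.9 225.1]
0.018 0.085 [291.  195.1 318.5 222.4]
0.024 0.075 [288.7 196.7 315.8 223.7]
0.024 0.085 [289.  193.8 316.3 221. ]
```

View pics/held.png

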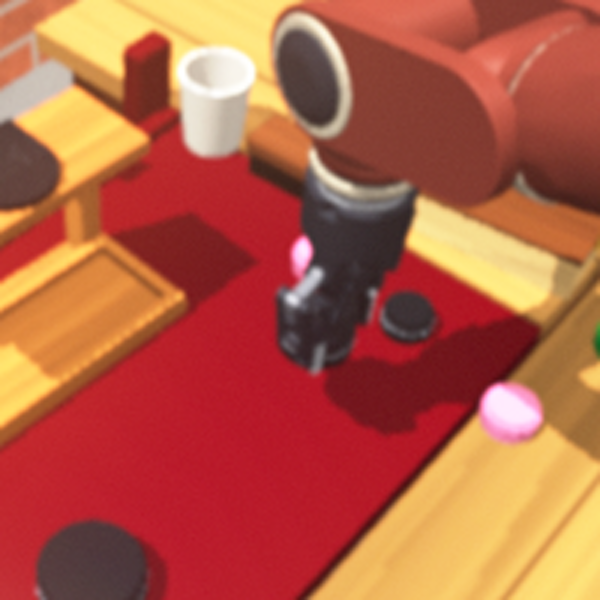

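The tin is held level, about 14 mm ahead of the tool axis. I'll refine the footrest pose and stage in front of the tray.

Run:
```python
from plant import grab_frame
from h import *
t=dict(np.load("top0.npz"));s=dict(np.load("side0.npz"))
k=1/3.6; c=lambda u,v:(u*k+150,v*k+110); S=lambda u,v:(u*.64,v*.64); Hc=lambda u,v:(u/3+200,v/3+100)
obs=[(t,c(155,264),(-.052,.115,.024)),(t,c(437,286),(-.052,-.115,.024)),(t,c(140,188),(-.015,.11,.181)),(t,c(443,213),(-.015,-.11,.181)),(t,c(150,68),(.075,.11,.181)),(t,c(455,90),(.075,-.11,.181)),
(s,S(297,388),(-.052,.115,.024)),(s,Hc(187,297),(-.052,-.115,.024)),(s,Hc(149,143),(-.015,-.11,.181)),(s,S(236,270),(-.015+.09,.11,.181))]
obs=obs[:-1]
g=lambda q:np.concatenate([(proj(f,place(np.array([X]),[q[0],q[1],0,q[2]]))[0]-o) for f,o,X in obs])
r=least_squares(g,[.66,.06,0],loss="soft_l1");print("footrest",np.round(r.x,4),np.round(g(r.x),1).reshape(-1,2).tolist())
FR=[r.x[0],r.x[1],0,r.x[2]]
x,y=own(FR,-.080,-.05); print(x,y); go(x,y,.077,np.pi/2+FR[3])
```

```text
footrest [ 0.656   0.0461 -0.0731] [[0.5, -0.8], [-1.0, -0.2], [-0.9, 0.3], [-0.0, 0.8], [-0.3, -0.8], [-0.4, 0.5], [0.8, 0.1], [-0.6, -1.0], [1.3, -2.2]]
0.5725456244268088 0.002045610300805377
p [ 0.4393 -0.0546  0.0708] phi 1.571 -> dx -133 dy 57 dz -6 turn 0.073 w 0.65 j6 -1.86 t 18.68
```

Emit:
apply_moves:
  series:
    - {"jaw": 1, "dx": -33, "dy": 14, "dz": 0, "turn": 0}
    - {"jaw": 1, "dx": -66, "dy": 28, "dz": 0, "turn": 0.04}
    - {"jaw": 1, "dx": -100, "dy": 43, "dz": 0, "turn": 0.073}
    - {"jaw": 1, "dx": -133, "dy": 57, "dz": 0, "turn": 0.073}
    - {"jaw": 1, "dx": -133, "dy": 57, "dz": 15, "turn": 0.073}

```text
time: 19.1
tool_pos: [0.5787, 0.0041, 0.0575]
tool_rot: [0.004, 0.035, 0.999, 0.0]
contact_force: [-0.4, -1.3, 0.8]
gripper_width: 0.649
grasp_force: 63.0
```

Emit:
apply_moves:
  series:
    - {"jaw": 1, "dx": 0, "dy": 0, "dz": 20, "turn": 0}
    - {"jaw": 1, "dx": 0, "dy": 0, "dz": 32, "turn": 0}
    - {"jaw": 1, "dx": 0, "dy": 0, "dz": 32, "turn": 0}
    - {"jaw": 1, "dx": 0, "dy": 0, "dz": 32, "turn": 0}

```text
time: 19.43
tool_pos: [0.5704, 0.0025, 0.0216]
tool_rot: [-0.002, 0.037, 0.999, 0.0]
contact_force: [0.1, -0.0, -0.8]
gripper_width: 0.645
grasp_force: 62.9
```

```bash
sed -i 's/^FR=.*/FR=np.array([.656,.046,0,-.073])/' h.py; python3 -c "
from h import *
go(*own(FR,-.059,-.05),.024,np.pi/2+FR[3])"
```

```text
p [0.5704 0.0025 0.0216] phi 1.498 -> dx -23 dy -0 dz -2 turn -0.000 w 0.65 j6 -1.62 t 19.43
```

Emit:
apply_moves:
  series:
    - {"jaw": 1, "dx": -6, "dy": 0, "dz": -2, "turn": 0}
    - {"jaw": 1, "dx": -12, "dy": 0, "dz": -2, "turn": 0}
    - {"jaw": 1, "dx": -15, "dy": 0, "dz": -2, "turn": 0}
    - {"jaw": 1, "dx": -15, "dy": 0, "dz": -2, "turn": 0}

```text
time: 19.77
tool_pos: [0.5891, 0.001, 0.0272]
tool_rot: [0.002, 0.037, 0.999, -0.0]
contact_force: [-0.7, -0.2, -0.3]
gripper_width: 0.649
grasp_force: 62.9
```

Emit:
apply_moves:
  series:
    - {"jaw": 1, "dx": -2, "dy": 0, "dz": 0, "turn": 0}
    - {"jaw": 1, "dx": -4, "dy": 0, "dz": 0, "turn": 0}
    - {"jaw": 1, "dx": -4, "dy": 0, "dz": 0, "turn": 0}

```text
time: 20.02
tool_pos: [0.5916, 0.001, 0.0258]
tool_rot: [0.0, 0.036, 0.999, -0.0]
contact_force: [0.1, -0.2, -0.0]
gripper_width: 0.646
grasp_force: 62.9
```

Emit:
apply_moves:
  series:
    - {"jaw": 1, "dx": -1, "dy": 0, "dz": 0, "turn": 0}
    - {"jaw": 1, "dx": -2, "dy": 0, "dz": 0, "turn": 0}
    - {"jaw": 1, "dx": -3, "dy": 0, "dz": 0, "turn": 0}

```text
time: 20.27
tool_pos: [0.5942, 0.0009, 0.0255]
tool_rot: [-0.0, 0.036, 0.999, 0.0]
contact_force: [0.0, -0.7, -1.0]
gripper_width: 0.642
grasp_force: 62.9
```

```bash
python3 -c "
from h import *
go(*own(FR,-.057,-.05),.024,np.pi/2+FR[3])"
```

```text
p [0.5942 0.0009 0.0255] phi 1.498 -> dx -1 dy -0 dz 2 turn 0.000 w 0.64 j6 -1.62 t 20.27
```

Emit:
apply_moves:
  series:
    - {"jaw": 1, "dx": -1, "dy": 0, "dz": 0, "turn": 0}
    - {"jaw": 1, "dx": -2, "dy": 0, "dz": 0, "turn": 0}
    - {"jaw": 1, "dx": -2, "dy": 0, "dz": 0, "turn": 0}

```text
time: 20.52
tool_pos: [0.5964, 0.0007, 0.0256]
tool_rot: [0.0, 0.036, 0.999, -0.0]
contact_force: [0.8, 0.3, -0.4]
gripper_width: 0.65
grasp_force: 62.9
```

Emit:
apply_moves:
  series:
    - {"jaw": 1, "dx": -1, "dy": 0, "dz": 0, "turn": 0}
    - {"jaw": 1, "dx": -2, "dy": 0, "dz": 0, "turn": 0}
    - {"jaw": 1, "dx": -2, "dy": 0, "dz": 0, "turn": 0}

```text
time: 20.77
tool_pos: [0.5984, 0.0005, 0.0257]
tool_rot: [0.0, 0.036, 0.999, -0.0]
contact_force: [1.1, 0.6, -0.7]
gripper_width: 0.647
grasp_force: 62.9
```

Emit:
apply_moves:
  series:
    - {"jaw": 1, "dx": 0, "dy": 0, "dz": 2, "turn": 0}
    - {"jaw": 1, "dx": 0, "dy": 0, "dz": 3, "turn": 0}
    - {"jaw": 1, "dx": 0, "dy": 0, "dz": 3, "turn": 0}

```text
time: 21.02
tool_pos: [0.5979, 0.0006, 0.0221]
tool_rot: [-0.0, 0.036, 0.999, 0.0]
contact_force: [-0.1, -0.1, -1.3]
gripper_width: 0.648
grasp_force: 62.9
```

Emit:
apply_moves:
  series:
    - {"jaw": 1, "dx": 0, "dy": 0, "dz": 2, "turn": 0}
    - {"jaw": 1, "dx": 0, "dy": 0, "dz": 3, "turn": 0}
    - {"jaw": 1, "dx": 0, "dy": 0, "dz": 3, "turn": 0}

```text
time: 21.27
tool_pos: [0.5979, 0.0006, 0.0192]
tool_rot: [-0.0, 0.036, 0.999, 0.0]
contact_force: [-0.6, -0.6, -0.3]
gripper_width: 0.643
grasp_force: 62.9
```

Emit:
apply_moves:
  series:
    - {"jaw": 1, "dx": 0, "dy": 0, "dz": 1, "turn": 0}
    - {"jaw": 1, "dx": 0, "dy": 0, "dz": 2, "turn": 0}
    - {"jaw": 1, "dx": 0, "dy": 0, "dz": 2, "turn": 0}

```text
time: 21.52
tool_pos: [0.5983, 0.0005, 0.0177]
tool_rot: [0.0, 0.036, 0.999, -0.0]
contact_force: [0.1, 0.9, -0.5]
gripper_width: 0.647
grasp_force: 63.0
```

Emit:
apply_moves:
  series:
    - {"jaw": 1, "dx": 0, "dy": 0, "dz": 1, "turn": 0}
    - {"jaw": 1, "dx": 0, "dy": 0, "dz": 2, "turn": 0}
    - {"jaw": 1, "dx": 0, "dy": 0, "dz": 2, "turn": 0}

```text
time: 21.77
tool_pos: [0.5986, 0.0005, 0.0176]
tool_rot: [-0.0, 0.036, 0.999, -0.0]
contact_force: [-5.9, 0.9, 9.7]
gripper_width: 0.646
grasp_force: 64.6
```

Emit:
apply_moves:
  series:
    - {"jaw": 0, "dx": 0, "dy": 0, "dz": 0, "turn": 0}
    - {"jaw": 0, "dx": 0, "dy": 0, "dz": 0, "turn": 0}
    - {"jaw": 0, "dx": 0, "dy": 0, "dz": 0, "turn": 0}
    - {"jaw": 0, "dx": 0, "dy": 0, "dz": 0, "turn": 0}

```text
time: 22.1
tool_pos: [0.598, 0.0005, 0.0153]
tool_rot: [-0.0, 0.036, 0.999, 0.0]
contact_force: [0.7, -0.1, -0.3]
gripper_width: 0.997
grasp_force: 0.0
```

Emit:
apply_moves:
  series:
    - {"jaw": 0, "dx": 15, "dy": 0, "dz": 0, "turn": 0}
    - {"jaw": 0, "dx": 40, "dy": 0, "dz": -10, "turn": 0}
    - {"jaw": 0, "dx": 75, "dy": 0, "dz": -15, "turn": 0}
    - {"jaw": 0, "dx": 100, "dy": 0, "dz": -15, "turn": 0}

```text
time: 22.43
tool_pos: [0.4972, 0.0079, 0.031]
tool_rot: [0.0, 0.036, 0.999, -0.0]
contact_force: [0.1, -0.4, -0.2]
gripper_width: 0.997
grasp_force: 0.0
```

```bash
cat >> h.py <<'E'
def where(n,M,p0,view="top",zs=(.012,.026)):
    from plant import grab_frame,spotter
    f=grab_frame(view)
    for d in spotter.outline_of(f,n)[:5]:
        o=[]
        for z in zs:
            p=fit(M,[(f,d["region"])],list(p0)+[z,0],False,z)[0]; c,s=np.cos(FR[3]),np.sin(FR[3]); e=p[:2]-FR[:2]; o.append((round(c*e[0]+s*e[1],3),round(-s*e[0]+c*e[1],3)))
        print(view,n,round(d["conf"],2),np.round(d["extent"]),"own",o)
E
python3 -c "
from h import *
go(*own(FR,-.15,-.05),.024,FR[3])
M=cyl(.06,.026)
where('tin_large',M,(.62,0)); where('tin_large',M,(.62,0),'side')"
```

```text
p [0.4972 0.0079 0.031 ] phi 1.498 -> dx -6 dy -0 dz 7 turn -1.571 w 1.0 j6 -1.63 t 22.43
top tin_large 0.82 [240. 172. 263. 192.] own [(np.float64(-0.033), np.float64(-0.049)), (np.float64(-0.035), np.float64(-0.049))]
top tin_large 0.6 [331. 161. 349. 200.] own [(np.float64(-0.01), np.float64(-0.318)), (np.float64(-0.012), np.float64(-0.315))]
top tin_large 0.35 [325. 128. 356. 153.] own [(np.float64(0.108), np.float64(-0.309)), (np.float64(0.105), np.float64(-0.306))]
side tin_large 0.93 [224. 196. 250. 216.] own [(np.float64(-0.029), np.float64(-0.054)), (np.float64(-0.039), np.float64(-0.046))]
side tin_large 0.6 [324. 197. 346. 214.] own [(np.float64(-0.2), np.float64(-0.233)), (np.float64(-0.206), np.float64(-0.221))]
```

Emit:
apply_moves:
  series:
    - {"jaw": 0, "dx": 0, "dy": 0, "dz": 0, "turn": 0.12}
    - {"jaw": 0, "dx": 0, "dy": 0, "dz": 0, "turn": 0.24}
    - {"jaw": 0, "dx": 0, "dy": 0, "dz": 0, "turn": 0.36}
    - {"jaw": 0, "dx": 0, "dy": 0, "dz": 0, "turn": 0.48}
    - {"jaw": 0, "dx": 0, "dy": 0, "dz": 0, "turn": 0.6}

```text
time: 23.05
tool_pos: [0.5002, 0.0075, 0.0311]
tool_rot: [0.001, 0.333, 0.943, 0.0]
contact_force: [0.1, -0.5, -0.1]
gripper_width: 1.001
grasp_force: 0.0
```

Emit:
apply_moves:
  series:
    - {"jaw": 0, "dx": 0, "dy": 0, "dz": 0, "turn": 0.12}
    - {"jaw": 0, "dx": 0, "dy": 0, "dz": 0, "turn": 0.24}
    - {"jaw": 0, "dx": 0, "dy": 0, "dz": 0, "turn": 0.36}
    - {"jaw": 0, "dx": 0, "dy": 0, "dz": 0, "turn": 0.48}
    - {"jaw": 0, "dx": 0, "dy": 0, "dz": 0, "turn": 0.6}

```text
time: 23.47
tool_pos: [0.5002, 0.0075, 0.031]
tool_rot: [0.001, 0.597, 0.802, 0.0]
contact_force: [-0.6, 0.5, 1.0]
gripper_width: 0.996
grasp_force: 0.0
```

Emit:
apply_moves:
  series:
    - {"jaw": 0, "dx": 0, "dy": 0, "dz": 0, "turn": 0.12}
    - {"jaw": 0, "dx": 0, "dy": 0, "dz": 0, "turn": 0.24}
    - {"jaw": 0, "dx": 0, "dy": 0, "dz": 0, "turn": 0.36}
    - {"jaw": 0, "dx": 0, "dy": 0, "dz": 10, "turn": 0.371}
    - {"jaw": 0, "dx": 0, "dy": 0, "dz": 20, "turn": 0.371}

```text
time: 23.88
tool_pos: [0.5003, 0.0075, 0.0107]
tool_rot: [0.001, 0.732, 0.682, 0.001]
contact_force: [0.1, 0.4, -0.3]
gripper_width: 1.002
grasp_force: 0.0
```

```bash
python3 -c "
from h import *
go(*own(FR,-.13,-.049),.006,FR[3])"
```

```text
p [0.5003 0.0075 0.0107] phi -0.071 -> dx 1 dy 22 dz 5 turn 0.002 w 1.0 j6 -0.06 t 23.88
```

Emit:
apply_moves:
  series:
    - {"jaw": 0, "dx": 0, "dy": 8, "dz": 5, "turn": 0}
    - {"jaw": 0, "dx": 0, "dy": 16, "dz": 5, "turn": 0}
    - {"jaw": 0, "dx": 0, "dy": 22, "dz": 5, "turn": 0}
    - {"jaw": 0, "dx": 0, "dy": 26, "dz": 5, "turn": 0}
    - {"jaw": 0, "dx": 0, "dy": 30, "dz": 5, "turn": 0}

```text
time: 24.3
tool_pos: [0.5294, 0.0055, 0.0058]
tool_rot: [0.0, 0.732, 0.681, 0.0]
contact_force: [0.5, 0.3, -0.4]
gripper_width: 1.001
grasp_force: 0.0
```

Emit:
apply_moves:
  series:
    - {"jaw": 0, "dx": 0, "dy": 3, "dz": 0, "turn": 0}
    - {"jaw": 0, "dx": 0, "dy": 6, "dz": 0, "turn": 0}
    - {"jaw": 0, "dx": 0, "dy": 9, "dz": 0, "turn": 0}
    - {"jaw": 0, "dx": 0, "dy": 12, "dz": 0, "turn": 0}
    - {"jaw": 0, "dx": 0, "dy": 15, "dz": 0, "turn": 0}

```text
time: 24.72
tool_pos: [0.5435, 0.0045, 0.0056]
tool_rot: [-0.0, 0.732, 0.681, -0.0]
contact_force: [-0.5, 0.4, -0.1]
gripper_width: 1.001
grasp_force: 0.1
```

```bash
python3 -c "
from h import *
go(*own(FR,-.093,-.049),.006,FR[3])
M=cyl(.06,.026)
where('tin_large',M,(.62,0)); where('tin_large',M,(.62,0),'side')"
```

```text
p [0.5435 0.0045 0.0056] phi -0.073 -> dx 1 dy 16 dz -0 turn 0.000 w 1.0 j6 -0.06 t 24.72
top tin_large 0.73 [241. 168. 260. 184.] own [(np.float64(-0.017), np.float64(-0.048)), (np.float64(-0.018), np.float64(-0.048))]
side tin_large 0.82 [223. 196. 241. 213.] own [(np.float64(-0.018), np.float64(-0.045)), (np.float64(-0.028), np.float64(-0.037))]
```

Emit:
apply_moves:
  series:
    - {"jaw": 0, "dx": 0, "dy": 4, "dz": 0, "turn": 0}
    - {"jaw": 0, "dx": 0, "dy": 8, "dz": 0, "turn": 0}
    - {"jaw": 0, "dx": 0, "dy": 12, "dz": 0, "turn": 0}
    - {"jaw": 0, "dx": 0, "dy": 15, "dz": 0, "turn": 0}
    - {"jaw": 0, "dx": 0, "dy": 18, "dz": 0, "turn": 0}

```text
time: 25.33
tool_pos: [0.5617, 0.0032, 0.0056]
tool_rot: [0.0, 0.732, 0.681, -0.0]
contact_force: [-0.7, -0.7, -0.7]
gripper_width: 1.002
grasp_force: 0.1
```

Emit:
apply_moves:
  series:
    - {"jaw": 0, "dx": 0, "dy": -20, "dz": 0, "turn": 0}
    - {"jaw": 0, "dx": 0, "dy": -50, "dz": -10, "turn": 0}
    - {"jaw": 0, "dx": 0, "dy": -80, "dz": -40, "turn": 0}
    - {"jaw": 0, "dx": 0, "dy": -110, "dz": -70, "turn": 0}

```text
time: 25.67
tool_pos: [0.4502, 0.0114, 0.0735]
tool_rot: [-0.002, 0.732, 0.681, -0.001]
contact_force: [0.1, -0.3, 2.0]
gripper_width: 0.999
grasp_force: 0.0
```

```bash
python3 -c "
from h import *
from plant import grab_frame
M=cyl(.06,.026)
where('tin_large',M,(.62,0)); where('tin_large',M,(.62,0),'side')
f=grab_frame('side')
for x in(-.012,-.006,0):
  q=proj(f,place(M,[*own(FR,x,-.049),.012,0])); print(x,q.min(0),q.max(0))
go(.432,-.184,.055,np.pi/2)"
```

```text
top tin_large 0.76 [239. 168. 261. 182.] own [(np.float64(-0.012), np.float64(-0.048)), (np.float64(-0.014), np.float64(-0.048))]
top tin_large 0.72 [188. 131. 276. 189.] own [(np.float64(0.035), np.float64(0.011)), (np.float64(0.032), np.float64(0.01))]
side tin_large 0.64 [218. 191. 240. 214.] own [(np.float64(-0.009), np.float64(-0.047)), (np.float64(-0.018), np.float64(-0.039))]
-0.012 [220.36058773 190.29141723] [244.16553576 214.62949551]
-0.006 [218.81633465 189.0581328 ] [242.58623407 213.30115177]
0 [217.28077698 187.8316459 ] [241.01564815 211.98028556]
p [0.4531 0.0111 0.0749] phi -0.073 -> dx -196 dy -7 dz 20 turn 1.498 w 1.0 j6 -0.07 t 25.92
```

tin_large is fully on the tray floor: its side extent matches own x ≈ -0.009 and z = 12 mm. Next is tin_small, the black one at (0.446, -0.184).

Emit:
apply_moves:
  series:
    - {"jaw": 0, "dx": -38, "dy": -2, "dz": 0, "turn": 0.12}
    - {"jaw": 0, "dx": -76, "dy": -3, "dz": 0, "turn": 0.24}
    - {"jaw": 0, "dx": -114, "dy": -4, "dz": 0, "turn": 0.36}
    - {"jaw": 0, "dx": -152, "dy": -6, "dz": 0, "turn": 0.48}
    - {"jaw": 0, "dx": -196, "dy": -7, "dz": 0, "turn": 0.6}

```text
time: 26.33
tool_pos: [0.4307, -0.1825, 0.0722]
tool_rot: [-0.002, 0.902, 0.432, -0.001]
contact_force: [0.6, -0.2, 0.2]
gripper_width: 1.003
grasp_force: 0.0
```

Emit:
apply_moves:
  series:
    - {"jaw": 0, "dx": 0, "dy": 0, "dz": 0, "turn": 0.12}
    - {"jaw": 0, "dx": 0, "dy": 0, "dz": 0, "turn": 0.24}
    - {"jaw": 0, "dx": 0, "dy": 0, "dz": 0, "turn": 0.36}
    - {"jaw": 0, "dx": 0, "dy": 0, "dz": 0, "turn": 0.48}
    - {"jaw": 0, "dx": 0, "dy": 0, "dz": 0, "turn": 0.6}

```text
time: 26.75
tool_pos: [0.4311, -0.1815, 0.072]
tool_rot: [-0.002, 0.989, 0.145, -0.002]
contact_force: [0.6, -0.0, 0.5]
gripper_width: 1.001
grasp_force: 0.0
```

Emit:
apply_moves:
  series:
    - {"jaw": 0.2, "dx": 0, "dy": 0, "dz": 0, "turn": 0.12}
    - {"jaw": 0.2, "dx": 0, "dy": 0, "dz": 0, "turn": 0.24}
    - {"jaw": 0.2, "dx": 0, "dy": 0, "dz": 0, "turn": 0.298}
    - {"jaw": 0.2, "dx": 0, "dy": 0, "dz": 0, "turn": 0.298}

```text
time: 27.08
tool_pos: [0.4312, -0.1812, 0.0722]
tool_rot: [-0.001, 1.0, -0.001, -0.002]
contact_force: [2.4, -0.3, 0.2]
gripper_width: 0.8
grasp_force: 0.0
```

```bash
python3 -c "
from h import *
go(.432,-.184,-.009,np.pi/2)"
```

```text
p [ 0.4312 -0.1812  0.0722] phi -1.572 -> dx 1 dy 3 dz 81 turn -0.001 w 0.8 j6 1.01 t 27.08
```

Emit:
apply_moves:
  series:
    - {"jaw": 0.2, "dx": 1, "dy": 3, "dz": 35, "turn": 0}
    - {"jaw": 0.2, "dx": 1, "dy": 3, "dz": 65, "turn": 0}
    - {"jaw": 0.2, "dx": 1, "dy": 3, "dz": 80, "turn": 0}
    - {"jaw": 0.2, "dx": 1, "dy": 3, "dz": 80, "turn": 0}
    - {"jaw": 1, "dx": 1, "dy": 3, "dz": 80, "turn": 0}

```text
time: 27.5
tool_pos: [0.4315, -0.1838, -0.0074]
tool_rot: [-0.001, 1.0, 0.0, -0.002]
contact_force: [-0.3, -0.2, -0.5]
gripper_width: 0.675
grasp_force: 0.0
```

Emit:
apply_moves:
  series:
    - {"jaw": 1, "dx": 0, "dy": 0, "dz": 0, "turn": 0}
    - {"jaw": 1, "dx": 0, "dy": 0, "dz": 0, "turn": 0}
    - {"jaw": 1, "dx": 0, "dy": 0, "dz": 0, "turn": 0}

```text
time: 27.75
tool_pos: [0.4338, -0.1852, -0.004]
tool_rot: [0.001, 1.0, 0.0, 0.001]
contact_force: [-0.6, -0.7, -1.0]
gripper_width: 0.484
grasp_force: 60.1
```

Emit:
apply_moves:
  series:
    - {"jaw": 1, "dx": 0, "dy": 0, "dz": -15, "turn": 0}
    - {"jaw": 1, "dx": 0, "dy": 0, "dz": -35, "turn": 0}
    - {"jaw": 1, "dx": 0, "dy": 0, "dz": -60, "turn": 0}
    - {"jaw": 1, "dx": 0, "dy": 0, "dz": -80, "turn": 0}
    - {"jaw": 1, "dx": 0, "dy": 0, "dz": -80, "turn": 0}

```text
time: 28.17
tool_pos: [0.4362, -0.1866, 0.0804]
tool_rot: [0.003, 1.0, 0.0, 0.005]
contact_force: [-0.1, -0.7, -0.6]
gripper_width: 0.478
grasp_force: 60.3
```

Run:
```python
from plant import grab_frame,spotter
from h import *
go(*own(FR,-.085,.05),.072,np.pi/2+FR[3])
s=grab_frame("side")
for d in spotter.outline_of(s,"tin_small")[:5]: print(round(d["conf"],2),np.round(d["extent"]), s["pixels"][d["region"]].mean(0).round())
for off in (.008,.013,.018):
    q=proj(s,cyl(.046,.024)+[.431+off,-.184,.08]); print(off,np.round([*q.min(0),*q.max(0)],1))
```

```text
p [ 0.4362 -0.1866  0.0804] phi -1.571 -> dx 139 dy -289 dz 8 turn 0.073 w 0.48 j6 1.01 t 28.17
0.67 [298. 182. 316. 195.] [247. 185. 218.]
0.61 [143. 355. 188. 384.] [254. 249. 206.]
0.56 [361. 227. 380. 248.] [252. 203. 230.]
0.51 [397. 207. 416. 225.] [ 34. 183.  64.]
0.18 [151. 130. 263. 258.] [213. 153.  77.]
0.008 [332.7 174.8 353.4 195.2]
0.013 [331.  173.9 351.7 194.2]
0.018 [329.4 172.9 349.9 193.2]
```

Emit:
apply_moves:
  series:
    - {"jaw": 1, "dx": 14, "dy": -35, "dz": 0, "turn": 0}
    - {"jaw": 1, "dx": 28, "dy": -70, "dz": 0, "turn": 0}
    - {"jaw": 1, "dx": 42, "dy": -105, "dz": 0, "turn": 0}
    - {"jaw": 1, "dx": 56, "dy": -140, "dz": 0, "turn": 0}
    - {"jaw": 1, "dx": 70, "dy": -175, "dz": 0, "turn": 0}

```text
time: 28.68
tool_pos: [0.5018, -0.0077, 0.0727]
tool_rot: [-0.0, 1.0, -0.0, -0.001]
contact_force: [0.4, -0.3, 0.0]
gripper_width: 0.483
grasp_force: 60.4
```

Emit:
apply_moves:
  series:
    - {"jaw": 1, "dx": 16, "dy": -30, "dz": 0, "turn": 0.03}
    - {"jaw": 1, "dx": 32, "dy": -60, "dz": 0, "turn": 0.073}
    - {"jaw": 1, "dx": 50, "dy": -90, "dz": 0, "turn": 0.073}
    - {"jaw": 1, "dx": 70, "dy": -114, "dz": 0, "turn": 0.073}
    - {"jaw": 1, "dx": 70, "dy": -114, "dz": 10, "turn": 0.073}

```text
time: 29.1
tool_pos: [0.5759, 0.1084, 0.0652]
tool_rot: [-0.001, 0.999, -0.035, 0.002]
contact_force: [-0.2, -0.6, 0.0]
gripper_width: 0.484
grasp_force: 60.4
```

Emit:
apply_moves:
  series:
    - {"jaw": 1, "dx": 0, "dy": 0, "dz": 20, "turn": 0}
    - {"jaw": 1, "dx": 0, "dy": 0, "dz": 35, "turn": 0}
    - {"jaw": 1, "dx": 0, "dy": 0, "dz": 35, "turn": 0}
    - {"jaw": 1, "dx": 0, "dy": 0, "dz": 35, "turn": 0}

```text
time: 29.43
tool_pos: [0.5703, 0.104, 0.0269]
tool_rot: [0.0, 0.999, -0.037, -0.003]
contact_force: [0.8, 0.4, 0.3]
gripper_width: 0.483
grasp_force: 60.4
```

Run:
```python
from h import *
from plant import grab_frame,spotter
go(*own(FR,-.054,.05),.027,np.pi/2+FR[3])
where("tin_small",cyl(.046,.024),(.58,.1),"side",(.03,.036))
s=grab_frame("side")
for off in(.008,.014,.02):
    q=proj(s,place(cyl(.046,.024),[*own(FR,-.085+off,.05),.033,0])); print(off,np.round([*q.min(0),*q.max(0)],1))
```

```text
p [0.5703 0.104  0.0269] phi -1.644 -> dx 36 dy 2 dz -0 turn -0.000 w 0.48 j6 1.7 t 29.43
side tin_small 0.76 [360. 227. 380. 249.] own [(np.float64(-0.324), np.float64(-0.198)), (np.float64(-0.325), np.float64(-0.194))]
side tin_small 0.53 [217. 227. 230. 247.] own [(np.float64(-0.087), np.float64(0.047)), (np.float64(-0.09), np.float64(0.05))]
side tin_small 0.51 [398. 207. 416. 226.] own [(np.float64(-0.345), np.float64(-0.328)), (np.float64(-0.347), np.float64(-0.322))]
0.008 [208.6 222.7 229.  244.9]
0.014 [207.  221.3 227.3 243.3]
0.02 [205.3 219.8 225.6 241.8]
```

Emit:
apply_moves:
  series:
    - {"jaw": 1, "dx": 8, "dy": 2, "dz": -4, "turn": 0}
    - {"jaw": 1, "dx": 18, "dy": 2, "dz": -4, "turn": 0}
    - {"jaw": 1, "dx": 28, "dy": 2, "dz": -4, "turn": 0}
    - {"jaw": 1, "dx": 33, "dy": 2, "dz": -4, "turn": 0}
    - {"jaw": 1, "dx": 33, "dy": 2, "dz": -4, "turn": 0}

```text
time: 30.0
tool_pos: [0.6075, 0.0998, 0.0343]
tool_rot: [-0.0, 0.999, -0.037, 0.001]
contact_force: [-0.7, 1.0, 0.1]
gripper_width: 0.476
grasp_force: 60.5
```

Emit:
apply_moves:
  series:
    - {"jaw": 1, "dx": 1, "dy": 0, "dz": 0, "turn": 0}
    - {"jaw": 1, "dx": 3, "dy": 0, "dz": 0, "turn": 0}
    - {"jaw": 1, "dx": 3, "dy": 0, "dz": 0, "turn": 0}

```text
time: 30.25
tool_pos: [0.6084, 0.0999, 0.0333]
tool_rot: [0.0, 0.999, -0.037, -0.0]
contact_force: [-0.0, 1.0, -1.1]
gripper_width: 0.48
grasp_force: 60.5
```

Run:
```python
from h import *
go(*own(FR,-.052,.05),.018,np.pi/2+FR[3])
where("tin_small",cyl(.046,.024),(.6,.1),"side",(.03,.036))
where("tin_small",cyl(.046,.024),(.6,.1),"top",(.03,.036))
```

```text
p [0.6084 0.0999 0.0333] phi -1.644 -> dx -1 dy 0 dz 15 turn -0.000 w 0.48 j6 1.69 t 30.25
side tin_small 0.72 [207. 215. 219. 234.] own [(np.float64(-0.042), np.float64(0.042)), (np.float64(-0.046), np.float64(0.045))]
side tin_small 0.68 [398. 207. 418. 227.] own [(np.float64(-0.345), np.float64(-0.328)), (np.float64(-0.346), np.float64(-0.322))]
side tin_small 0.53 [361. 230. 380. 249.] own [(np.float64(-0.324), np.float64(-0.198)), (np.float64(-0.326), np.float64(-0.193))]
top tin_small 0.69 [293. 272. 306. 290.] own [(np.float64(-0.31), np.float64(-0.221)), (np.float64(-0.309), np.float64(-0.22))]
top tin_small 0.59 [305. 198. 317. 215.] own [(np.float64(-0.095), np.float64(-0.237)), (np.float64(-0.095), np.float64(-0.236))]
top tin_small 0.49 [337. 284. 352. 300.] own [(np.float64(-0.331), np.float64(-0.351)), (np.float64(-0.33), np.float64(-0.349))]
top tin_small 0.49 [133. 219. 145. 257.] own [(np.float64(-0.232), np.float64(0.255)), (np.float64(-0.232), np.float64(0.254))]
```

Emit:
apply_moves:
  series:
    - {"jaw": 1, "dx": 0, "dy": 0, "dz": 4, "turn": 0}
    - {"jaw": 1, "dx": 0, "dy": 0, "dz": 8, "turn": 0}
    - {"jaw": 1, "dx": 0, "dy": 0, "dz": 10, "turn": 0}
    - {"jaw": 1, "dx": 0, "dy": 0, "dz": 10, "turn": 0}

```text
time: 30.78
tool_pos: [0.6076, 0.0998, 0.0224]
tool_rot: [0.0, 0.999, -0.037, -0.001]
contact_force: [0.7, 0.2, -0.9]
gripper_width: 0.481
grasp_force: 60.5
```

Emit:
apply_moves:
  series:
    - {"jaw": 1, "dx": 0, "dy": 0, "dz": 1, "turn": 0}
    - {"jaw": 1, "dx": 0, "dy": 0, "dz": 2, "turn": 0}
    - {"jaw": 1, "dx": 0, "dy": 0, "dz": 2, "turn": 0}

```text
time: 31.03
tool_pos: [0.6084, 0.0999, 0.0214]
tool_rot: [0.0, 0.999, -0.037, -0.0]
contact_force: [-0.0, -0.2, -0.9]
gripper_width: 0.484
grasp_force: 60.5
```

Emit:
apply_moves:
  series:
    - {"jaw": 1, "dx": 0, "dy": 0, "dz": 1, "turn": 0}
    - {"jaw": 1, "dx": 0, "dy": 0, "dz": 2, "turn": 0}
    - {"jaw": 1, "dx": 0, "dy": 0, "dz": 2, "turn": 0}

```text
time: 31.28
tool_pos: [0.6086, 0.0999, 0.0198]
tool_rot: [-0.0, 0.999, -0.037, 0.0]
contact_force: [-0.2, 0.3, 0.7]
gripper_width: 0.48
grasp_force: 60.7
```

Emit:
apply_moves:
  series:
    - {"jaw": 1, "dx": 0, "dy": 0, "dz": 1, "turn": 0}
    - {"jaw": 1, "dx": 0, "dy": 0, "dz": 1, "turn": 0}

```text
time: 31.45
tool_pos: [0.609, 0.0999, 0.0198]
tool_rot: [0.0, 0.999, -0.037, 0.0]
contact_force: [-2.8, -0.5, 5.8]
gripper_width: 0.482
grasp_force: 61.4
```

Emit:
apply_moves:
  series:
    - {"jaw": 0, "dx": 0, "dy": 0, "dz": 0, "turn": 0}
    - {"jaw": 0, "dx": 0, "dy": 0, "dz": 0, "turn": 0}
    - {"jaw": 0, "dx": 0, "dy": 0, "dz": 0, "turn": 0}
    - {"jaw": 0, "dx": 0, "dy": 0, "dz": 0, "turn": 0}
    - {"jaw": 0, "dx": 0, "dy": 0, "dz": 0, "turn": 0}

```text
time: 31.87
tool_pos: [0.6083, 0.0999, 0.0183]
tool_rot: [0.0, 0.999, -0.037, -0.0]
contact_force: [0.4, -0.5, 0.3]
gripper_width: 1.001
grasp_force: 0.0
```

Emit:
apply_moves:
  series:
    - {"jaw": 0, "dx": -15, "dy": 0, "dz": 0, "turn": 0}
    - {"jaw": 0, "dx": -40, "dy": 0, "dz": -10, "turn": 0}
    - {"jaw": 0, "dx": -75, "dy": 0, "dz": -15, "turn": 0}
    - {"jaw": 0, "dx": -104, "dy": 0, "dz": -15, "turn": 0}

```text
time: 32.2
tool_pos: [0.5041, 0.1076, 0.0344]
tool_rot: [-0.0, 0.999, -0.037, 0.001]
contact_force: [-0.7, 0.7, 0.5]
gripper_width: 1.003
grasp_force: 0.0
```

Run:
```python
from h import *
go(*own(FR,-.155,.05),.03,FR[3])
where("tin_small",cyl(.046,.024),(.6,.1),"side",(.012,.026))
where("tin_small",cyl(.046,.024),(.6,.1),"top",(.012,.026))
```

```text
p [0.5041 0.1076 0.0344] phi -1.644 -> dx 1 dy 0 dz 4 turn 1.570 w 1.0 j6 1.71 t 32.2
side tin_small 0.85 [197. 216. 217. 236.] own [(np.float64(-0.028), np.float64(0.048)), (np.float64(-0.038), np.float64(0.055))]
side tin_small 0.66 [360. 226. 380. 251.] own [(np.float64(-0.319), np.float64(-0.212)), (np.float64(-0.323), np.float64(-0.201))]
side tin_small 0.54 [397. 205. 416. 226.] own [(np.float64(-0.34), np.float64(-0.345)), (np.float64(-0.344), np.float64(-0.332))]
top tin_small 0.74 [293. 273. 311. 292.] own [(np.float64(-0.312), np.float64(-0.221)), (np.float64(-0.31), np.float64(-0.219))]
top tin_small 0.7 [337. 283. 352. 301.] own [(np.float64(-0.332), np.float64(-0.355)), (np.float64(-0.33), np.float64(-0.351))]
top tin_small 0.62 [207. 168. 225. 187.] own [(np.float64(-0.03), np.float64(0.053)), (np.float64(-0.032), np.float64(0.051))]
top tin_small 0.51 [305. 198. 319. 214.] own [(np.float64(-0.094), np.float64(-0.24)), (np.float64(-0.095), np.float64(-0.237))]
```

Emit:
apply_moves:
  series:
    - {"jaw": 0, "dx": 0, "dy": 0, "dz": 0, "turn": -0.12}
    - {"jaw": 0, "dx": 0, "dy": 0, "dz": 0, "turn": -0.24}
    - {"jaw": 0, "dx": 0, "dy": 0, "dz": 0, "turn": -0.36}
    - {"jaw": 0, "dx": 0, "dy": 0, "dz": 0, "turn": -0.48}
    - {"jaw": 0, "dx": 0, "dy": 0, "dz": 0, "turn": -0.6}

```text
time: 32.82
tool_pos: [0.5067, 0.1073, 0.0341]
tool_rot: [0.0, 0.965, 0.263, 0.001]
contact_force: [-0.7, 0.6, 0.4]
gripper_width: 0.997
grasp_force: 0.0
```

Emit:
apply_moves:
  series:
    - {"jaw": 0, "dx": 0, "dy": 0, "dz": 0, "turn": -0.12}
    - {"jaw": 0, "dx": 0, "dy": 0, "dz": 0, "turn": -0.24}
    - {"jaw": 0, "dx": 0, "dy": 0, "dz": 0, "turn": -0.36}
    - {"jaw": 0, "dx": 0, "dy": 0, "dz": 0, "turn": -0.48}
    - {"jaw": 0, "dx": 0, "dy": 0, "dz": 0, "turn": -0.6}

```text
time: 33.23
tool_pos: [0.5067, 0.1073, 0.0341]
tool_rot: [0.0, 0.844, 0.536, 0.001]
contact_force: [-1.1, -0.3, -0.3]
gripper_width: 1.002
grasp_force: 0.0
```

Emit:
apply_moves:
  series:
    - {"jaw": 0, "dx": 0, "dy": 0, "dz": 0, "turn": -0.12}
    - {"jaw": 0, "dx": 0, "dy": 0, "dz": 0, "turn": -0.24}
    - {"jaw": 0, "dx": 0, "dy": 0, "dz": 0, "turn": -0.371}
    - {"jaw": 0, "dx": 0, "dy": 0, "dz": 0, "turn": -0.371}

```text
time: 33.57
tool_pos: [0.5065, 0.1073, 0.0341]
tool_rot: [0.001, 0.732, 0.682, 0.001]
contact_force: [1.0, -0.4, 0.1]
gripper_width: 0.997
grasp_force: 0.0
```

```bash
python3 -c "
from h import *
go(*own(FR,-.130,.051),.006,FR[3])"
```

```text
p [0.5065 0.1073 0.0341] phi -0.071 -> dx 1 dy 24 dz 28 turn 0.002 w 1.0 j6 0.14 t 33.57
```

Emit:
apply_moves:
  series:
    - {"jaw": 0, "dx": 1, "dy": 4, "dz": 15, "turn": 0}
    - {"jaw": 0, "dx": 1, "dy": 8, "dz": 30, "turn": 0}
    - {"jaw": 0, "dx": 1, "dy": 14, "dz": 30, "turn": 0}
    - {"jaw": 0, "dx": 1, "dy": 20, "dz": 30, "turn": 0}
    - {"jaw": 0, "dx": 1, "dy": 26, "dz": 30, "turn": 0}

```text
time: 33.98
tool_pos: [0.5323, 0.1065, 0.0042]
tool_rot: [0.0, 0.733, 0.68, 0.0]
contact_force: [-0.6, -0.6, 0.3]
gripper_width: 1.001
grasp_force: 0.0
```

Emit:
apply_moves:
  series:
    - {"jaw": 0, "dx": 0, "dy": 4, "dz": 0, "turn": 0}
    - {"jaw": 0, "dx": 0, "dy": 8, "dz": 0, "turn": 0}
    - {"jaw": 0, "dx": 0, "dy": 12, "dz": 0, "turn": 0}
    - {"jaw": 0, "dx": 0, "dy": 16, "dz": 0, "turn": 0}
    - {"jaw": 0, "dx": 0, "dy": 20, "dz": 0, "turn": 0}

```text
time: 34.4
tool_pos: [0.5511, 0.1051, 0.0038]
tool_rot: [0.0, 0.732, 0.681, 0.0]
contact_force: [-0.6, 0.6, 0.0]
gripper_width: 0.999
grasp_force: 0.3
```

Emit:
apply_moves:
  series:
    - {"jaw": 0, "dx": 0, "dy": 4, "dz": 0, "turn": 0}
    - {"jaw": 0, "dx": 0, "dy": 8, "dz": 0, "turn": 0}
    - {"jaw": 0, "dx": 0, "dy": 12, "dz": 0, "turn": 0}
    - {"jaw": 0, "dx": 0, "dy": 16, "dz": 0, "turn": 0}
    - {"jaw": 0, "dx": 0, "dy": 18, "dz": 0, "turn": 0}

```text
time: 34.82
tool_pos: [0.5692, 0.1038, 0.0036]
tool_rot: [0.0, 0.732, 0.681, 0.0]
contact_force: [-1.1, -1.2, 0.2]
gripper_width: 1.003
grasp_force: 0.2
```

Emit:
apply_moves:
  series:
    - {"jaw": 0, "dx": 0, "dy": -20, "dz": 0, "turn": 0}
    - {"jaw": 0, "dx": 0, "dy": -50, "dz": -10, "turn": 0}
    - {"jaw": 0, "dx": 0, "dy": -80, "dz": -45, "turn": 0}
    - {"jaw": 0, "dx": 0, "dy": -110, "dz": -80, "turn": 0}

```text
time: 35.15
tool_pos: [0.4618, 0.1112, 0.0755]
tool_rot: [-0.002, 0.733, 0.681, -0.002]
contact_force: [0.3, 0.5, 1.9]
gripper_width: 0.999
grasp_force: 0.0
```

Run:
```python
from h import *
from plant import grab_frame,spotter
for n,M,y in(("tin_small",cyl(.046,.024),.051),("tin_large",cyl(.06,.026),-.049)):
    where(n,M,(.65,y+.05),"side",(.012,)); where(n,M,(.65,y+.05),"top",(.012,))
    s=grab_frame("side")
    for x in(-.02,-.012,-.006,0):
        q=proj(s,place(M,[*own(FR,x,y),.012,0])); print(n,x,np.round([*q.min(0),*q.max(0)],1))
```

```text
side tin_small 0.82 [194. 216. 210. 235.] own [(np.float64(-0.017), np.float64(0.05))]
side tin_small 0.68 [399. 214. 419. 224.] own [(np.float64(-0.345), np.float64(-0.334))]
top tin_small 0.63 [208. 167. 224. 181.] own [(np.float64(-0.016), np.float64(0.051))]
top tin_small 0.48 [293. 271. 308. 291.] own [(np.float64(-0.311), np.float64(-0.223))]
top tin_small 0.46 [304. 200. 318. 214.] own [(np.float64(-0.094), np.float64(-0.24))]
top tin_small 0.45 [338. 282. 352. 298.] own [(np.float64(-0.333), np.float64(-0.355))]
tin_small -0.02 [193.8 215.  213.6 236.1]
tin_small -0.012 [191.7 213.2 211.5 234.2]
tin_small -0.006 [190.2 211.8 209.9 232.7]
tin_small 0 [188.7 210.5 208.4 231.3]
side tin_large 0.48 [218. 194. 230. 214.] own [(np.float64(0.005), np.float64(-0.043))]
top tin_large 0.66 [240. 167. 263. 181.] own [(np.float64(-0.013), np.float64(-0.049))]
tin_large -0.02 [222.4 191.9 246.3 216.4]
tin_large -0.012 [220.4 190.3 244.2 214.6]
tin_large -0.006 [218.8 189.1 242.6 213.3]
tin_large 0 [217.3 187.8 241.  212. ]
```

tin_small sits near own x = -0.013. I'll push it a few mm deeper for margin, then clear away.

Emit:
apply_moves:
  series:
    - {"jaw": 0, "dx": 0, "dy": 30, "dz": 38, "turn": 0}
    - {"jaw": 0, "dx": 0, "dy": 50, "dz": 70, "turn": 0}
    - {"jaw": 0, "dx": 0, "dy": 70, "dz": 80, "turn": 0}
    - {"jaw": 0, "dx": 0, "dy": 85, "dz": 80, "turn": 0}
    - {"jaw": 0, "dx": 0, "dy": 100, "dz": 80, "turn": 0}

```text
time: 36.07
tool_pos: [0.5621, 0.1038, -0.0068]
tool_rot: [-0.003, 0.733, 0.681, -0.004]
contact_force: [-61.2, 4.2, 23.0]
gripper_width: 1.003
grasp_force: 33.0
```

Emit:
apply_moves:
  series:
    - {"jaw": 0, "dx": 0, "dy": 5, "dz": 0, "turn": 0}
    - {"jaw": 0, "dx": 0, "dy": 9, "dz": 0, "turn": 0}
    - {"jaw": 0, "dx": 0, "dy": 13, "dz": 0, "turn": 0}
    - {"jaw": 0, "dx": 0, "dy": 17, "dz": 0, "turn": 0}
    - {"jaw": 0, "dx": 0, "dy": 18, "dz": 0, "turn": 0}

```text
time: 36.48
tool_pos: [0.561, 0.1037, -0.0053]
tool_rot: [-0.019, 0.732, 0.681, -0.021]
contact_force: [-82.4, -0.7, 68.0]
gripper_width: 0.997
grasp_force: 43.8
```

Emit:
apply_moves:
  series:
    - {"jaw": 0, "dx": 0, "dy": -20, "dz": 0, "turn": 0}
    - {"jaw": 0, "dx": 0, "dy": -50, "dz": -10, "turn": 0}
    - {"jaw": 0, "dx": 0, "dy": -80, "dz": -45, "turn": 0}
    - {"jaw": 0, "dx": 0, "dy": -110, "dz": -80, "turn": 0}

```text
time: 36.82
tool_pos: [0.475, 0.1102, 0.0675]
tool_rot: [-0.002, 0.733, 0.681, -0.003]
contact_force: [1.2, -0.0, 1.7]
gripper_width: 1.001
grasp_force: 0.0
```

Emit:
apply_moves:
  series:
    - {"jaw": 0, "dx": 0, "dy": -20, "dz": -30, "turn": 0}
    - {"jaw": 0, "dx": 0, "dy": -40, "dz": -60, "turn": 0}
    - {"jaw": 0, "dx": 0, "dy": -60, "dz": -90, "turn": 0}
    - {"jaw": 0, "dx": 0, "dy": -60, "dz": -90, "turn": 0}

```text
time: 37.15
tool_pos: [0.42, 0.1155, 0.1664]
tool_rot: [0.003, 0.732, 0.681, 0.004]
contact_force: [0.7, -0.3, -0.8]
gripper_width: 1.004
grasp_force: 0.0
```

Run:
```python
from h import *
from plant import grab_frame,spotter
for n,M,y in(("tin_small",cyl(.046,.024),.051),("tin_large",cyl(.06,.026),-.049)):
    where(n,M,(.65,y+.05),"side",(.012,)); where(n,M,(.65,y+.05),"top",(.012,))
t=grab_frame("top"); m=np.load("masks.npz")
for n in "tin_broad kit_box shine_brush heel_block bottle mug".split():
    r=spotter.outline_of(t,n)[:1]; o=m[n+"_t0"]; print(n,[np.round(np.argwhere(d["region"]).mean(0)-np.argwhere(o).mean(0),1) for d in r])
for d in spotter.outline_of(t,"brush_b")[:2]: print(np.round(fit(BR,[(t,d["region"])],[.43,.36,.003,.12],True,.003)[0],3))
```

```text
side tin_small 0.79 [192. 216. 213. 234.] own [(np.float64(-0.015), np.float64(0.05))]
side tin_small 0.63 [396. 206. 418. 226.] own [(np.float64(-0.34), np.float64(-0.345))]
side tin_small 0.61 [360. 228. 382. 251.] own [(np.float64(-0.319), np.float64(-0.213))]
side tin_small 0.5 [297. 188. 316. 200.] own [(np.float64(-0.11), np.float64(-0.219))]
top tin_small 0.76 [306. 199. 319. 213.] own [(np.float64(-0.093), np.float64(-0.24))]
top tin_small 0.72 [338. 283. 351. 298.] own [(np.float64(-0.33), np.float64(-0.355))]
top tin_small 0.68 [206. 165. 224. 181.] own [(np.float64(-0.015), np.float64(0.051))]
top tin_small 0.65 [290. 273. 310. 290.] own [(np.float64(-0.312), np.float64(-0.222))]
top tin_small 0.22 [240. 168. 258. 183.] own [(np.float64(-0.013), np.float64(-0.048))]
side tin_large 0.72 [218. 193. 239. 213.] own [(np.float64(-0.007), np.float64(-0.045))]
top tin_large 0.64 [326. 130. 357. 152.] own [(np.float64(0.107), np.float64(-0.309))]
top tin_large 0.47 [242. 170. 260. 181.] own [(np.float64(-0.013), np.float64(-0.05))]
tin_broad [array([-1., -2.])]
kit_box [array([-100.9, -212.1])]
shine_brush [array([0.2, 0. ])]
heel_block [array([0.2, 0.2])]
bottle [array([0. , 0.5])]
mug [array([-0.2, -0.1])]
[0.441 0.324 0.003 0.139]
[0.43  0.383 0.003 0.151]
```

The last push was too low and met the lip, so nothing moved. I'll repeat it at the right height.

```bash
python3 -c "
from h import *
go(*own(FR,-.14,.051),.004,FR[3])"
```

```text
p [0.4186 0.1148 0.16  ] phi -0.073 -> dx -0 dy 102 dz 156 turn 0.000 w 1.0 j6 0.17 t 37.95
```

Emit:
apply_moves:
  series:
    - {"jaw": 0, "dx": 0, "dy": 20, "dz": 30, "turn": 0}
    - {"jaw": 0, "dx": 0, "dy": 40, "dz": 60, "turn": 0}
    - {"jaw": 0, "dx": 0, "dy": 60, "dz": 90, "turn": 0}
    - {"jaw": 0, "dx": 0, "dy": 80, "dz": 120, "turn": 0}
    - {"jaw": 0, "dx": 0, "dy": 100, "dz": 140, "turn": 0}

```text
time: 38.37
tool_pos: [0.5174, 0.1073, 0.0169]
tool_rot: [-0.001, 0.732, 0.681, -0.001]
contact_force: [-1.1, 0.0, 0.7]
gripper_width: 1.003
grasp_force: 0.0
```

Emit:
apply_moves:
  series:
    - {"jaw": 0, "dx": 0, "dy": 0, "dz": 8, "turn": 0}
    - {"jaw": 0, "dx": 0, "dy": 0, "dz": 13, "turn": 0}
    - {"jaw": 0, "dx": 0, "dy": 0, "dz": 13, "turn": 0}
    - {"jaw": 0, "dx": 0, "dy": 0, "dz": 13, "turn": 0}

```text
time: 38.7
tool_pos: [0.5182, 0.1077, 0.008]
tool_rot: [0.0, 0.732, 0.681, 0.0]
contact_force: [-0.3, -0.9, 0.4]
gripper_width: 0.999
grasp_force: 0.0
```

```bash
python3 -c "
from h import *
go(*own(FR,-.084,.051),.004,FR[3])"
```

```text
p [0.5182 0.1077 0.008 ] phi -0.073 -> dx -0 dy 58 dz 4 turn 0.000 w 1.0 j6 0.14 t 38.7
```

Emit:
apply_moves:
  series:
    - {"jaw": 0, "dx": 0, "dy": 8, "dz": 3.5, "turn": 0}
    - {"jaw": 0, "dx": 0, "dy": 16, "dz": 3.5, "turn": 0}
    - {"jaw": 0, "dx": 0, "dy": 24, "dz": 3.5, "turn": 0}
    - {"jaw": 0, "dx": 0, "dy": 32, "dz": 3.5, "turn": 0}
    - {"jaw": 0, "dx": 0, "dy": 40, "dz": 3.5, "turn": 0}

```text
time: 39.12
tool_pos: [0.5596, 0.1045, 0.0042]
tool_rot: [0.0, 0.732, 0.681, 0.001]
contact_force: [-0.2, -0.3, 0.4]
gripper_width: 0.999
grasp_force: 0.0
```

Emit:
apply_moves:
  series:
    - {"jaw": 0, "dx": 0, "dy": 4, "dz": 0, "turn": 0}
    - {"jaw": 0, "dx": 0, "dy": 8, "dz": 0, "turn": 0}
    - {"jaw": 0, "dx": 0, "dy": 12, "dz": 0, "turn": 0}
    - {"jaw": 0, "dx": 0, "dy": 15, "dz": 0, "turn": 0}
    - {"jaw": 0, "dx": 0, "dy": 18, "dz": 0, "turn": 0}

```text
time: 39.53
tool_pos: [0.5761, 0.1033, 0.0033]
tool_rot: [-0.0, 0.732, 0.681, -0.0]
contact_force: [0.1, -0.3, 0.3]
gripper_width: 1.0
grasp_force: 0.2
```

Emit:
apply_moves:
  series:
    - {"jaw": 0, "dx": 0, "dy": -20, "dz": 0, "turn": 0}
    - {"jaw": 0, "dx": 0, "dy": -50, "dz": -10, "turn": 0}
    - {"jaw": 0, "dx": 0, "dy": -80, "dz": -35, "turn": 0}
    - {"jaw": 0, "dx": 0, "dy": -105, "dz": -65, "turn": 0}
    - {"jaw": 0, "dx": 0, "dy": -130, "dz": -95, "turn": 0}

```text
time: 39.95
tool_pos: [0.4442, 0.1127, 0.0984]
tool_rot: [-0.001, 0.732, 0.681, -0.001]
contact_force: [0.7, 0.3, 0.8]
gripper_width: 1.0
grasp_force: 0.0
```

Emit:
apply_moves:
  series:
    - {"jaw": 0, "dx": 0, "dy": 0, "dz": -35, "turn": 0}
    - {"jaw": 0, "dx": 0, "dy": 0, "dz": -70, "turn": 0}
    - {"jaw": 0, "dx": 0, "dy": 0, "dz": -70, "turn": 0}
    - {"jaw": 0, "dx": 0, "dy": 0, "dz": -70, "turn": 0}

```text
time: 40.28
tool_pos: [0.4483, 0.113, 0.1719]
tool_rot: [0.002, 0.732, 0.681, 0.003]
contact_force: [0.9, -0.0, -0.9]
gripper_width: 1.004
grasp_force: 0.0
```

Run:
```python
from h import *
from plant import grab_frame,spotter,state
for n,M,y in(("tin_small",cyl(.046,.024),.051),("tin_large",cyl(.06,.026),-.049)):
    where(n,M,(.65,y+.05),"side",(.012,)); where(n,M,(.65,y+.05),"top",(.012,))
for v in("side","top"):
    f=grab_frame(v)
    for d in spotter.outline_of(f,"tin_broad")[:1]: print(v,fit(cyl(.08,.032),[(f,d["region"])],[.47,.18,0,0],False,-.002)[0])
print(state()["time"],state()["contact_force"])
```

```text
side tin_small 0.86 [396. 206. 419. 222.] own [(np.float64(-0.34), np.float64(-0.346))]
side tin_small 0.8 [359. 229. 380. 248.] own [(np.float64(-0.319), np.float64(-0.212))]
side tin_small 0.54 [192. 216. 211. 232.] own [(np.float64(-0.012), np.float64(0.052))]
side tin_small 0.52 [299. 180. 317. 199.] own [(np.float64(-0.103), np.float64(-0.23))]
top tin_small 0.75 [336. 280. 353. 299.] own [(np.float64(-0.332), np.float64(-0.356))]
top tin_small 0.73 [294. 274. 307. 293.] own [(np.float64(-0.313), np.float64(-0.221))]
top tin_small 0.48 [306. 197. 319. 213.] own [(np.float64(-0.094), np.float64(-0.24))]
top tin_small 0.45 [209. 164. 226. 179.] own [(np.float64(-0.011), np.float64(0.05))]
top tin_large 0.69 [240. 168. 262. 182.] own [(np.float64(-0.013), np.float64(-0.048))]
top tin_large 0.18 [175. 217. 201. 230.] own [(np.float64(-0.175), np.float64(0.128))]
side [ 0.46976095  0.18076453 -0.002       0.        ]
top [ 0.49119685  0.1856734  -0.002       0.        ]
40.8833 [ 0.18275015  0.03906933 -0.22152344]
```

```bash
python3 -c "
from plant import ticket
print(ticket.job_done())"
```

```text
the job is handed in; nothing more can be done
None
```

I handed the job in at about 41 s (limit 72 s); no verdict came back. By the camera fits, both brushes lie in the metal tray, the middle-sized tin is on the footrest tray's floor in the clip's half, and the smallest is in the other half. I saw no sign of bystander movement, but the kit box couldn't be re-measured. One mis-aimed push pressed the fingertips on the tray lip with roughly 80–110 N at the wrist (limit 120 N).

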